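# Square a driver board in the locating corner and fit it to a robot joint

## Robot

A 6-joint arm with a two-finger parallel gripper is mounted at the origin on the work surface. World frame = base frame: x ahead of the robot, y to its left, z up, the work surface at z = 0. Lengths are in m, angles in rad, forces in N, time in s.
With the tool pointing down it reaches from about 0.25 to 0.725 m from the base axis. Payload 4 kg.
Tool frame: the origin (TCP) lies midway between the tips of the shut fingers; the grasp point (between the pads) lies 19 mm behind it (bot.grasp_offset is the distance from the TCP to the grasp point, in m); z points along the fingers, y is the direction in which the jaws open and shut (so a half turn about z gives the same grasp; the last joint's range is limited). The gripper opens to 85 mm and grips with 20 to 120 N. Pads are 22 mm wide; open, the fingers measure 114 mm over their backs; the gripper's body (76 mm by 85 mm) begins 54 mm behind the grasp point. The pads swing forward as they close: fully open they stand 13 mm farther back than shut.
Start: joints at [-1.155, 0.241, 0.005, 1.335, 0, 1.571], TCP at [0.202, -0.457, 0.231] pointing down, gripper open.
Joint ranges: [-2.72, 2.72], [-1.05, 1.87], [-1.09, 1.28], [-1.99, 2.15], [-1.42, 1.44], [-3.14, 3.14]. Speed limits (rad/s): [2.79, 2.79, 3.14, 3.14, 3.14, 3.14].

## Interface

Orientations are given as a unit quaternion [x, y, z, w].
In Python, from workcell import sensors, optics, bot gives the robot as it stands.
- The arm moves only by the tool apply_moves, never from a script. Its argument "plan" is one flat list of numbers, 6 for each row, row after row: the shift along the tool's x, y, z in m, then the turn, a rotation vector about the tool's x, y, z in rad. In form: [tx, ty, tz, ax, ay, az, tx, ty, tz, ax, ay, az, ...]. A call has 1 to 12 rows; each row is the pose to reach, as a shift and turn from the pose commanded when the call began, along the tool's axes at that moment; what a row does not reach only later rows make up. A row lasts 1/12 s, in which the tool goes at most 41.7 mm and 7.16 degrees, less where a joint would pass 70% of its speed; a pose out of reach is approached as far as the arm can. A call with a gripper value outside its range is refused whole. "grip" is the finger opening in m, from 0 to 0.0854, set as the call begins (left out, the last holds). The fingers move at their own pace and stop on an object; the grip force is fixed at half the most. Time passes only in rows, so rows that repeat a pose let the fingers close. It gives the time, the measured TCP pose, the force and the opening at its end, in the units of the state.
- sensors.get_obs(): the state, without advancing time (a new reading comes with each control period).
- optics.camera(name): name is "side" or "top"; returns a dict with "pixels" (480x640x3 uint8, red, green, blue), "fx", "fy", "cx", "cy" (pixels), "pose" (4x4, takes a point from camera to world coordinates). Camera axes: x right, y up, looking along -z (the intrinsics and any distortion apply to the point x, -y, -z); pixel columns grow to the right and rows downward; lengths in m; the calibration is good to about 2 mm. A picture is of the moment at which its call begins. There is no depth.
- bot.job_done(): hands the job in, once; it reports no verdict.
The state is a dict: "clock": time; "joint_pos": joint angles; "joint_vel": joint speeds; "tau": joint torques, N m; "eef_pos": TCP position; "tool_rot": TCP orientation; "ft_force": force on the tool from outside, world axes, zero at the start; "ft_torque": the same for the moment, N m; "grip_width": finger opening in m.
Only numpy, scipy, OpenCV 4.12 (cv2) and the standard library are available. Lean on these libraries where they do the work, as an engineer would, in place of code of your own. Each camera call takes 0.05 s, during which the arm holds its last target.

## Task

Slide the driver board along the aluminium locating plate, without picking it up, until its edges lie flush against all three dark stops of the corner, and let go of it there. Then grip it by its long edges in the gap between the two stops, lift it straight up out of the corner and lay it flat on the saddle on top of the robot joint, between the two end lips and centred across the saddle; either way round will do. Leave the other things on the bench where they are.

Things in the scene. Friction and masses are not known exactly. Their poses are not given: they have to be found in the camera images.
- board: driver board on its heat spreader: flat rectangle 96 (x) x 48 (y) x 10 mm thick, about 150 g, green top with a white connector 8 mm high near its -x end and three small cans 7 mm high near its +x end. Starts loose and flat on the plate, turned up to 0.4 rad to it and 30 to 65 mm short of its place in the corner in x and in y. Origin: centre of its underside; x along its long edges, z up.
- plate: fixed aluminium locating plate 220 (x) x 170 (y) x 12 mm; origin: centre of its underside, on the bench; z up. Three dark steel stops, 14 mm high above its top face and 14 mm thick, form a corner towards +x, +y; the -x and -y sides are open.
- long_stops (a point): middle of the gap between the two stops for the board's long edge, in the plane of their inner faces, at the plate's top face: (42, 65, 12) mm in the plate's frame. Each stop is 18 mm long in x; they begin 30 mm to either side of this point, so 60 mm are open between them, with nothing standing behind.
- end_stop (a point): foot of the inner face of the one stop for the board's short edge, at its middle, on the plate's top face: (90, 41, 12) mm in the plate's frame. The stop is 40 mm long in y.
- corner_home (a point): point on the plate's top face where the centre of the board's underside lies when the board is flush against all three stops: (42, 41, 12) mm in the plate's frame, axes as the plate's. The board's long edges then run along x.
- joint_housing: fixed grey joint of a robot arm, an upright cylinder 120 mm in diameter, flat top 60 mm above the bench, with a side branch 66 mm in diameter towards -x that ends 100 mm from the axis and reaches up to 69 mm. On top stands the saddle. Origin: centre of its underside, on the bench; z up.
- seat (a point): centre of the saddle's upper face, 70 mm above the bench, x along the saddle. The saddle is an aluminium bar 114 (x) x 34 (y) x 10 mm with a lip 6 mm thick and 8 mm high at each end, 102 mm free between them (3 mm to spare at each end of the board). The board's origin belongs here, long edges along x; it overhangs 7 mm on each long side, where fingers have room.
- bearing: bystander: loose steel ball bearing ring, 60 mm diameter, 14 mm high. Origin: centre of its underside.
- flange: bystander: loose aluminium hub, 52 mm diameter, 22 mm high. Origin: centre of its underside.
- screwdriver: bystander: loose screwdriver lying on the bench.
Mind the look-alikes: they are no part of the job. Leave any blue look-alike of the board alone. Several things have the shape of the joint_housing; the one meant has the colours described above.

How it is judged:
By the outcome, as a careful person would: the job done as asked, in the order asked, and still so for the second after the job is handed in, with the robot touching nothing.
It also fails if it takes over 72 s, if anything falls off the work surface, if the arm or the gripper's body presses on something with over 40 N, if the wrist force passes 120 N, or if a joint passes its speed limit or range.

## Working session

There is one attempt and no reset: what is moved stays moved. The work goes in short steps, Python scripts to look and compute and a tool call to move; the robot and the scene stay as the last step left them, time stands still between calls to the robot, and variables do not carry over. Pictures are saved under pics/ and viewed, and the job is handed in when it is done.

Besides the shell and the picture viewer there is one more tool, called after "Request:" as name(argument=value, ...), one argument or row to a line, values as JSON. apply_moves: Moves the arm, as the interface text tells. Its arguments: {"type":"object","properties":{"plan":{"type":"array","items":{"type":"number"}},"grip":{"type":"number"}},"required":["plan"]}

```bash
mkdir -p pics; ls
python3 - <<'E'
from workcell import sensors, optics, bot
import cv2,numpy as np
o=sensors.get_obs();print(o)
for n in("side","top"):
    c=optics.camera(n);cv2.imwrite(f"pics/{n}0.png",c["pixels"][:,:,::-1])
    print(n,{k:v for k,v in c.items() if k!="pixels"})
E
```

```text
pics
{'clock': 0.0, 'joint_pos': array([-1.15502334e+00,  2.41444086e-01,  3.73362216e-03,  1.33519764e+00,
       -8.56405084e-06,  1.57080743e+00]), 'joint_vel': array([-0.00156378, -0.00031142, -0.00014014,  0.00107887, -0.00013205,
        0.00044411]), 'tau': array([ 1.17303785e-03, -3.72315609e+01,  2.52408904e+01,  1.69121136e-02,
        5.54219241e-05, -1.60667912e-05]), 'eef_pos': array([ 0.20169288, -0.45682947,  0.23040101]), 'tool_rot': array([ 9.78469911e-01,  2.06386817e-01, -2.22122725e-04, -1.03226874e-03]), 'ft_force': array([-0.01078038,  0.7087352 , -0.44424411]), 'ft_torque': array([0.00857203, 0.02470127, 0.0089922 ]), 'grip_width': 0.08540805152615448}
side {'fx': 559.366290905504, 'fy': 559.366290905504, 'cx': 327.7385068542667, 'cy': 238.38462440793344, 'pose': array([[-0.8593349 ,  0.27895798, -0.42863268,  0.04894942],
       [-0.51075808, -0.42572507,  0.74691656,  0.97276111],
       [ 0.02587866,  0.86077907,  0.50832045,  0.74740623],
       [ 0.        ,  0.        ,  0.        ,  1.        ]])}
top {'fx': 489.88392462804626, 'fy': 489.88392462804626, 'cx': 318.53776627969563, 'cy': 236.71263268048685, 'pose': array([[ 0.01456405,  0.9907944 , -0.13458956,  0.47837365],
       [-0.99988263,  0.01379108, -0.0066737 ,  0.02090005],
       [-0.00475613,  0.13467096,  0.99087896,  1.14199858],
       [ 0.        ,  0.        ,  0.        ,  1.        ]])}
```

View pics/side0.png

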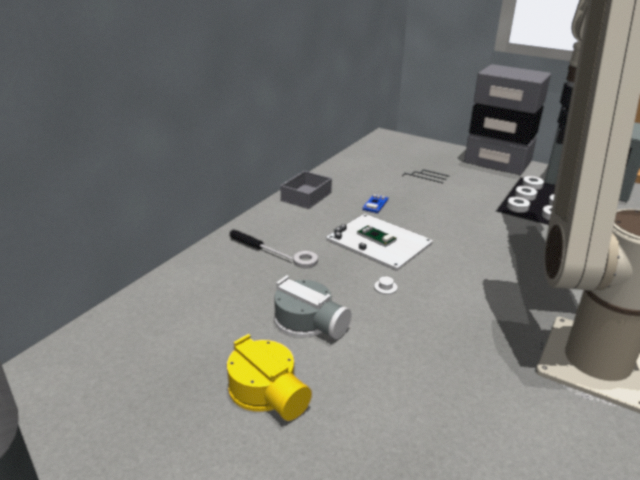

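View pics/top0.png

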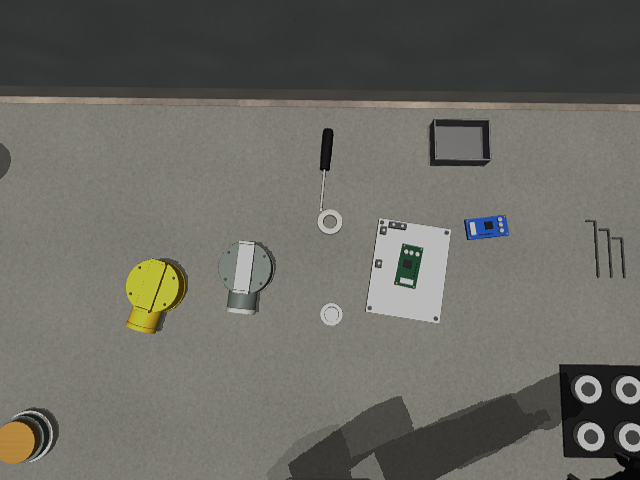

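The candidates in the top view:
- **Board:** the green one at (408,266) or the blue look-alike at (487,227). I choose green.
- **Housing:** the grey one with the aluminium saddle at (245,268) or the yellow one at (155,287). I choose grey.
- **Plate:** the white plate at (408,270), with dark stops at (397,226), (383,230) and (378,264).

Next is a close crop to check this.

```bash
cat > h.py <<'E'
from workcell import sensors, optics, bot
import cv2,numpy as np
from scipy.spatial.transform import Rotation as R
def ray(c,u,v,z):
    d=np.array([(u-c["cx"])/c["fx"],-(v-c["cy"])/c["fy"],-1.]);P=c["pose"]
    w=P[:3,:3]@d;o=P[:3,3];return o+w*(z-o[2])/w[2]
def proj(c,p):
    P=c["pose"];q=P[:3,:3].T@(np.array(p)-P[:3,3])
    return np.array([c["fx"]*q[0]/-q[2]+c["cx"],c["fy"]*-q[1]/-q[2]+c["cy"]])
def crop(c,x0,y0,w,h,s,fn):
    cv2.imwrite(fn,cv2.resize(c["pixels"][y0:y0+h,x0:x0+w,::-1],None,fx=s,fy=s,interpolation=cv2.INTER_CUBIC))
def comps(m,amin=20):
    n,l,st,ce=cv2.connectedComponentsWithStats(m.astype(np.uint8))
    return [(l==i,st[i],ce[i]) for i in range(1,n) if st[i][4]>=amin]
E
python3 - <<'E'
from h import *
t=optics.camera("top");s=optics.camera("side")
crop(t,355,205,110,130,4,"pics/t1.png");crop(t,205,225,90,100,5,"pics/t2.png");crop(s,320,190,120,80,6,"pics/s1.png")
E
```

```text
(no output)
```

View pics/t1.png

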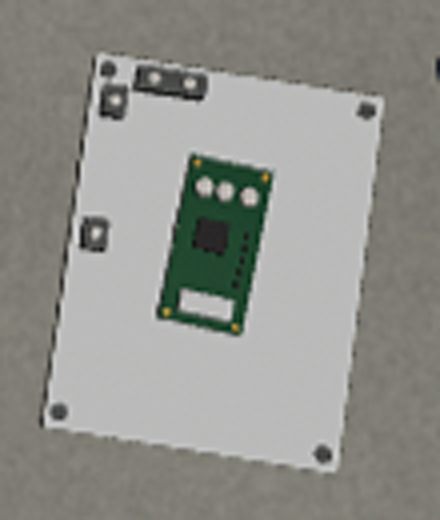

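View pics/t2.png

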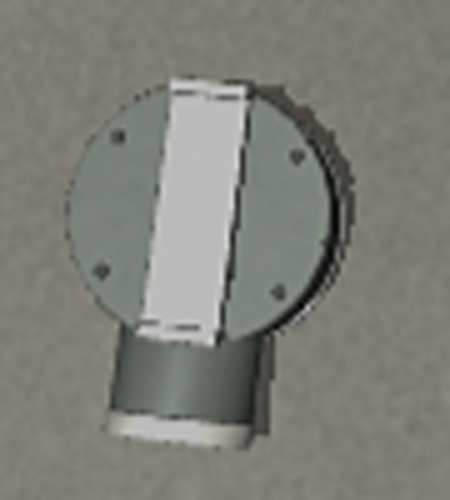

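View pics/s1.png

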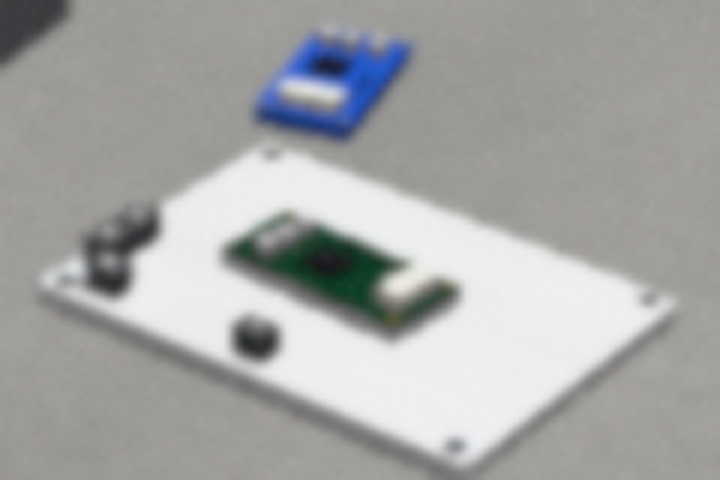

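The crops confirm the choice. The green board has its connector at crop pixel (207,303) and cans at (228,190). The grey housing carries the light saddle. Now I'll measure poses.

```bash
cat >> h.py <<'E'
def rect(c,mask,z,hull=True):
    cs,_=cv2.findContours(mask.astype(np.uint8),cv2.RETR_EXTERNAL,cv2.CHAIN_APPROX_NONE)
    k=max(cs,key=cv2.contourArea)[:,0,:]
    p=np.array([ray(c,u,v,z)[:2] for u,v in k],np.float32)*1000
    (cx,cy),(w,h),a=cv2.minAreaRect(p)
    if w<h: w,h,a=h,w,a+90
    a=(a+90)%180-90
    return np.array([cx,cy,w,h,a])
def up(c,x0,y0,w,h,s=4):
    # upsampled crop with adjusted intrinsics
    im=cv2.resize(c["pixels"][y0:y0+h,x0:x0+w],None,fx=s,fy=s,interpolation=cv2.INTER_CUBIC)
    d=dict(c);d["pixels"]=im;d["fx"]*=s;d["fy"]*=s
    d["cx"]=(c["cx"]-x0+.5)*s-.5;d["cy"]=(c["cy"]-y0+.5)*s-.5;return d
def green(c):
    p=c["pixels"].astype(int);m=((p[:,:,1]>p[:,:,0]+14)&(p[:,:,1]>p[:,:,2]+10)).astype(np.uint8)
    k=np.ones((5,5));return cv2.morphologyEx(m,cv2.MORPH_CLOSE,np.ones((25,25)))
def bright(c,th):return (c["pixels"].min(2)>th).astype(np.uint8)
E
cat > m1.py <<'E'
from h import *
t=optics.camera("top");s=optics.camera("side")
a=up(t,355,205,110,130)
print("board top",rect(a,green(a),.022))
print("plate top",rect(a,bright(a,150),.012))
b=up(s,320,200,120,75,6)
print("board side",rect(b,green(b),.022));print("plate side",rect(b,bright(b,150),.012))
d=up(t,205,225,90,68)
m=bright(d,160);print("saddle top",rect(d,m,.070))
for z in(.07,.078):
  for u,v in [(170,78),(249,84),(217,347),(135,334)]: pass
e=up(s,265,270,75,60,6);print("saddle side",rect(e,bright(e,165),.070))
cv2.imwrite("pics/m_d.png",np.hstack([m*255]));cv2.imwrite("pics/m_e.png",bright(e,165)*255);cv2.imwrite("pics/m_b.png",cv2.resize(np.vstack([green(b)*255,bright(b,150)*255]),None,fx=.8,fy=.8))
E
python3 m1.py
```

```text
board top [ 566.56384277 -178.65426636   96.46674347   48.97079468  -11.97498322]
plate top [ 558.25323486 -179.69592285  220.16082764  169.52130127   -8.27017975]
board side [ 565.53747559 -179.43582153   92.71076202   43.55933762  -12.19532776]
plate side [ 554.24981689 -220.16162109  401.26907349  355.30187988  -58.55488396]
saddle top [555.41296387 192.05892944 114.22163391  34.45929337  -5.06808472]
saddle side [554.58215332 186.38761902 106.44210815  45.61881256  -3.41572571]
```

```bash
cat >> h.py <<'E'
def delta(xyz,psi):
    """tool-frame shift & turn to reach tool-down pose: xyz m, psi = yaw of tool x (rad)"""
    o=sensors.get_obs();Rc=R.from_quat(o["tool_rot"])
    Rt=R.from_euler("z",psi)*R.from_euler("x",np.pi)
    d=Rc.inv().apply(np.array(xyz)-o["eef_pos"]);r=(Rc.inv()*Rt).as_rotvec()
    print("shift mm",np.round(d*1000,1),"turn",np.round(r,4),"pos",np.round(o["eef_pos"]*1000,1),"F",np.round(o["ft_force"],1),"w",round(o["grip_width"]*1000,1),"t",round(o["clock"],2),"j",np.round(o["joint_pos"],2))
E
python3 - <<'E'
from h import *
delta([.5666,-.1787,.15],np.deg2rad(-11.97)+np.pi)
t=optics.camera("top");s=optics.camera("side")
crop(s,265,270,90,75,8,"pics/s2.png")
# circle of housing top
d=up(t,205,225,90,100);p=d["pixels"].astype(int)
b=up(s,320,200,120,75,6)
S=np.array([555.4,192.06]);a=np.deg2rad(-5.07)
im=b["pixels"][:,:,::-1].copy()
def dr(c,im,cen,a,w,h,z,col):
    q=[]
    for x,y in[(w,h),(w,-h),(-w,-h),(-w,h)]:
        q.append(proj(c,[(cen[0]+x*np.cos(a)-y*np.sin(a))/1000,(cen[1]+x*np.sin(a)+y*np.cos(a))/1000,z]))
    cv2.polylines(im,[np.int32(np.round(q))],True,col,1)
dr(b,im,(566.5,-178.7),np.deg2rad(-11.97),48,24,.022,(0,0,255))
dr(b,im,(558.25,-179.7),np.deg2rad(-8.27),110,85,.012,(0,0,255))
e=up(s,265,270,90,75,6);ie=e["pixels"][:,:,::-1].copy()
dr(e,ie,S,a,57,17,.07,(0,0,255))
cv2.imwrite("pics/ov1.png",im);cv2.imwrite("pics/ov2.png",ie)
E
```

```text
shift mm [ 446.1 -107.4   81.1] turn [-3.0000e-04 -1.0000e-03 -2.5169e+00] pos [ 201.9 -457.2  231. ] F [-0.3  0.2 -0.2] w 85.6 t 0.3 j [-1.15  0.24  0.    1.34  0.    1.57]
```

View pics/ov1.png

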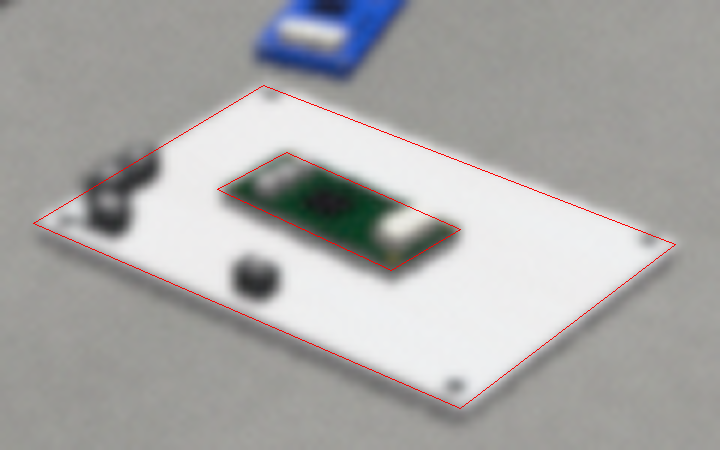

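View pics/ov2.png

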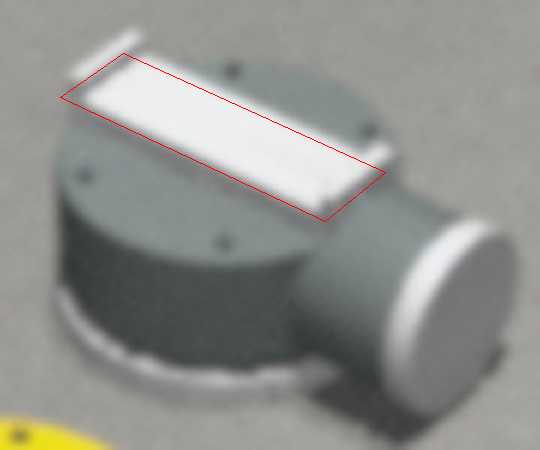

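Request:
apply_moves(
  plan=[0.15, -0.036, 0, 0, 0, -0.6, 0.15, -0.036, 0, 0, 0, -0.6, 0.15, -0.036, 0, 0, 0, -0.6, 0.15, -0.036, 0, 0, 0, -0.6, 0.15, -0.036, 0, 0, 0, -0.6, 0.15, -0.036, 0, 0, 0, -0.6],
  grip=0.07,
)

```text
clock: 0.9
eef_pos: [0.326, -0.3627, 0.2313]
tool_rot: [0.872, 0.489, -0.0, 0.0]
ft_force: [-0.2, -0.1, -1.1]
grip_width: 0.07
```

```bash
python3 -c "
from h import *
delta([.5666,-.1787,.15],np.deg2rad(-11.97)+np.pi)"
```

```text
shift mm [282.6 109.   81.3] turn [-1.0000e-04  2.0000e-04 -1.9116e+00] pos [ 326.  -362.7  231.3] F [-0.2 -0.1 -1.1] w 70.0 t 0.9 j [-0.84  0.22 -0.03  1.33 -0.    1.28]
```

Request:
apply_moves(
  plan=[0.22, 0.085, 0.03, 0, 0, -1.45, 0.22, 0.085, 0.03, 0, 0, -1.45, 0.22, 0.085, 0.03, 0, 0, -1.45, 0.22, 0.085, 0.03, 0, 0, -1.45, 0.22, 0.085, 0.03, 0, 0, -1.45, 0.22, 0.085, 0.03, 0, 0, -1.45, 0.22, 0.085, 0.03, 0, 0, -1.45, 0.22, 0.085, 0.03, 0, 0, -1.45, 0.22, 0.085, 0.03, 0, 0, -1.45, 0.22, 0.085, 0.03, 0, 0, -1.45, 0.22, 0.085, 0.03, 0, 0, -1.45, 0.22, 0.085, 0.03, 0, 0, -1.45],
)

```text
clock: 1.9
eef_pos: [0.5124, -0.2227, 0.2012]
tool_rot: [0.331, 0.944, -0.0, -0.0]
ft_force: [-1.0, 0.4, 0.2]
grip_width: 0.0699
```

```bash
python3 -c "
from h import *
delta([.5666,-.1787,.06],np.deg2rad(-11.97)+np.pi)"
```

```text
shift mm [-14.9  68.3 141.2] turn [-3.00e-04 -3.00e-04 -4.66e-01] pos [ 512.4 -222.7  201.2] F [-1.   0.4  0.2] w 69.9 t 1.9 j [-0.41  0.37  0.11  1.31 -0.    0.27]
```

Request:
apply_moves(
  plan=[-0.0149, 0.0683, 0.04, 0, 0, -0.466, -0.0149, 0.0683, 0.08, 0, 0, -0.466, -0.0149, 0.0683, 0.11, 0, 0, -0.466, -0.0149, 0.0683, 0.13, 0, 0, -0.466, -0.0149, 0.0683, 0.141, 0, 0, -0.466, -0.0149, 0.0683, 0.141, 0, 0, -0.466, -0.0149, 0.0683, 0.141, 0, 0, -0.466],
)

```text
clock: 2.48
eef_pos: [0.5669, -0.1787, 0.0608]
tool_rot: [0.107, 0.994, -0.0, -0.0]
ft_force: [-0.5, -0.7, -0.1]
grip_width: 0.07
```

Run:
```python
from h import *
delta([.5666,-.1787,.013],np.deg2rad(-11.97)+np.pi)
s=optics.camera("side");t=optics.camera("top")
crop(s,310,170,130,100,6,"pics/s3.png");crop(t,345,195,130,140,4,"pics/t3.png")
```

```text
shift mm [ 0.3 -0.1 47.8] turn [-0.0002 -0.0004 -0.0053] pos [ 566.9 -178.7   60.8] F [-0.5 -0.7 -0.1] w 70.0 t 2.48 j [-0.31  0.55 -0.    1.02 -0.   -0.09]
```

View pics/s3.png

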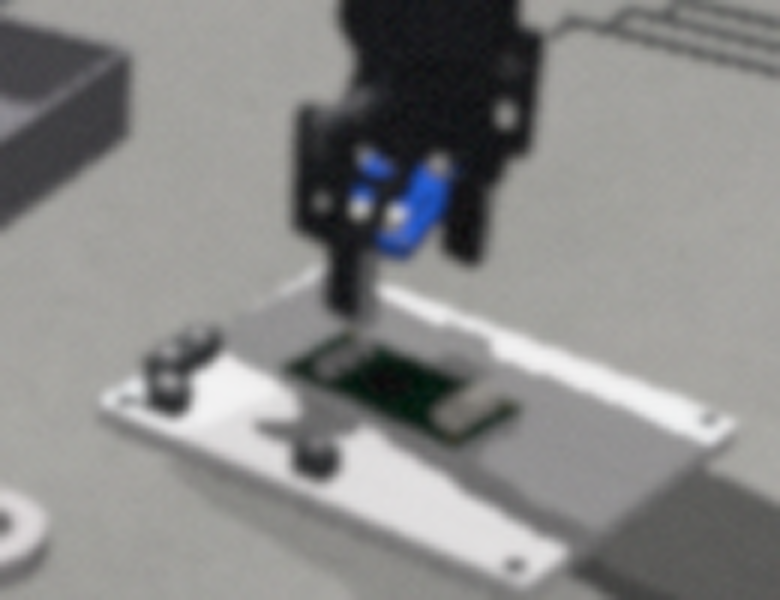

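View pics/t3.png

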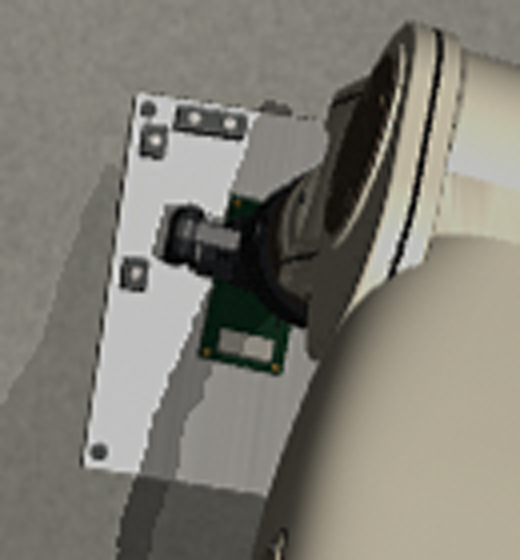

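The side view shows both fingers straddling the board, with the left fingertip at full-image px (367,222) and the right at (387,213). I'll estimate the tip heights.

Run:
```python
from h import *
s=optics.camera("side");a=np.deg2rad(-11.97)
for sg,(u,v) in ((1,(310+345/6,170+316/6)),(-1,(310+465/6,170+262/6))):
  for off in(35,45):
    c=np.array([.5669,-.1787])+sg*off/1000*np.array([-np.sin(a),np.cos(a)])
    zs=np.linspace(0,.15,301);best=min(zs,key=lambda z:np.linalg.norm(proj(s,[*c,z])-[u,v]))
    print(sg,off,best,proj(s,[*c,best])-[u,v])
```

```text
1 35 0.07050000000000001 [ 0.79861227 -0.01249866]
1 45 0.0745 [-1.63191707 -0.05044569]
-1 35 0.07050000000000001 [-2.13625761 -0.21793061]
-1 45 0.066 [0.07675344 0.04133053]
```

Request:
apply_moves(
  plan=[0, 0, 0.02, 0, 0, -0.005, 0, 0, 0.035, 0, 0, -0.005, 0, 0, 0.045, 0, 0, -0.005, 0, 0, 0.049, 0, 0, -0.005, 0, 0, 0.05, 0, 0, -0.005, 0, 0, 0.05, 0, 0, -0.005],
)

```text
clock: 3.13
eef_pos: [0.5677, -0.178, 0.0111]
tool_rot: [0.102, 0.995, -0.0, 0.001]
ft_force: [-0.0, 0.2, -0.4]
grip_width: 0.0701
```

Request:
apply_moves(
  plan=[0, 0, 0, 0, 0, 0, 0, 0, 0, 0, 0, 0, 0, 0, 0, 0, 0, 0, 0, 0, 0, 0, 0, 0],
  grip=0.053,
)

```text
clock: 3.47
eef_pos: [0.5676, -0.1778, 0.0108]
tool_rot: [0.102, 0.995, -0.0, 0.0]
ft_force: [0.2, -0.1, -0.1]
grip_width: 0.0532
```

Run:
```python
from h import *
delta([.5666,-.1787,.011],np.deg2rad(-11.97)+np.pi)
s=optics.camera("side")
crop(s,310,170,130,100,6,"pics/s4.png")
```

```text
shift mm [ 0.8 -1.1 -0.2] turn [-0.      0.001   0.0041] pos [ 567.6 -177.8   10.8] F [ 0.2 -0.1 -0.1] w 53.2 t 3.47 j [-0.3   0.6  -0.05  0.92  0.   -0.1 ]
```

View pics/s4.png

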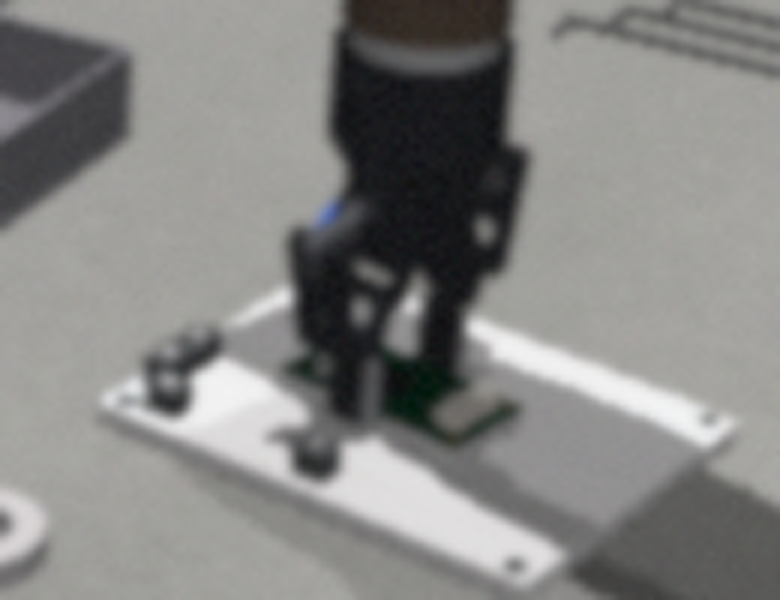

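The fingers straddle the board just above the plate, with the left tip at crop (350,415). Closing now.

Request:
apply_moves(
  plan=[0, 0, 0.001, 0, 0, 0, 0, 0, 0.001, 0, 0, 0, 0, 0, 0.001, 0, 0, 0, 0, 0, 0.001, 0, 0, 0],
  grip=0.04,
)

```text
clock: 3.85
eef_pos: [0.5677, -0.1779, 0.0107]
tool_rot: [0.102, 0.995, -0.0, 0.001]
ft_force: [-1.0, -0.3, 6.5]
grip_width: 0.0459
```

Run:
```python
from h import *
h=np.array([558.25,-179.70]);a=np.deg2rad(-8.27)
home=h+np.array([42*np.cos(a)-41*np.sin(a),42*np.sin(a)+41*np.cos(a)]);print(home)
b0=np.array([566.56,-178.65]);bm=np.deg2rad(-11.97)
delta([.5666,-.1787,.010],a+np.pi)
o=sensors.get_obs()
# grip point in board frame (x), assume y centred
e=o["eef_pos"][:2]*1000-b0;gx=e@[np.cos(bm),np.sin(bm)];gy=e@[-np.sin(bm),np.cos(bm)];print("g",gx,gy)
T=home+gx*np.array([np.cos(a),np.sin(a)])-6*np.array([np.cos(a)-np.sin(a),np.sin(a)+np.cos(a)])
print("target 6mm short",T);delta([*T/1000,o["eef_pos"][2]],a+np.pi)
```

```text
[ 605.71061274 -145.16754804]
shift mm [ 1.  -1.   0.7] turn [-0.0003  0.0017 -0.0604] pos [ 567.7 -177.9   10.7] F [-1.  -0.3  6.5] w 45.9 t 3.85 j [-0.3   0.6  -0.05  0.91 -0.   -0.1 ]
g 0.9970425356214279 0.9571011389119677
target 6mm short [ 599.89665144 -150.38553974]
shift mm [-25.9  33.5   0. ] turn [-0.0003  0.0017 -0.0604] pos [ 567.7 -177.9   10.7] F [-1.  -0.3  6.5] w 45.9 t 3.85 j [-0.3   0.6  -0.05  0.91 -0.   -0.1 ]
```

Request:
apply_moves(
  plan=[0, 0, -0.0004, 0, 0, 0, 0, 0, -0.0004, 0, 0, 0, 0, 0, -0.0004, 0, 0, 0],
)

```text
clock: 4.1
eef_pos: [0.5677, -0.1779, 0.0107]
tool_rot: [0.102, 0.995, -0.0, 0.001]
ft_force: [-0.9, 0.1, 6.5]
grip_width: 0.0463
```

Run:
```python
from h import *
delta([.5999,-.1504,.0107],np.deg2rad(-8.27)+np.pi)
s=optics.camera("side")
crop(s,310,170,130,100,6,"pics/s5.png")
```

```text
shift mm [-25.9  33.5  -0. ] turn [-0.0003  0.0014 -0.0604] pos [ 567.7 -177.9   10.7] F [-0.9  0.1  6.5] w 46.3 t 4.1 j [-0.3   0.6  -0.05  0.91 -0.   -0.1 ]
```

View pics/s5.png

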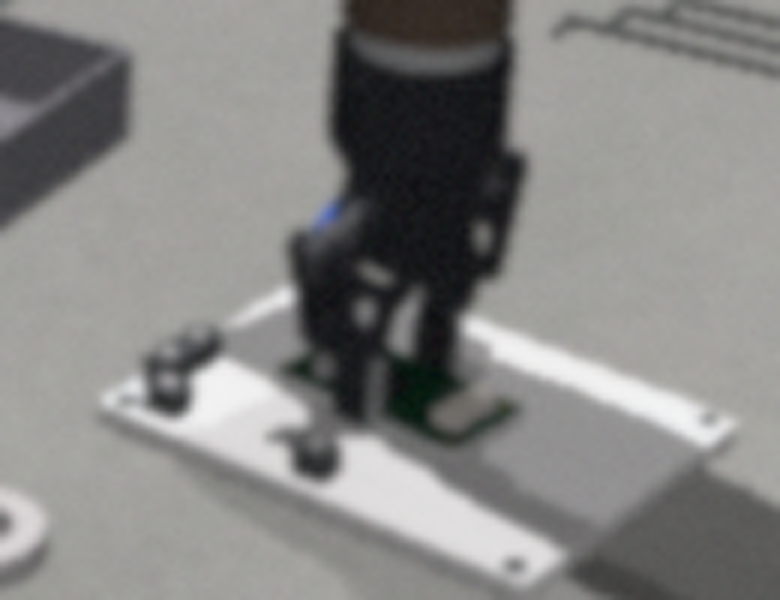

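Request:
apply_moves(
  plan=[-0.003, 0.004, -0.0005, 0, 0, -0.01, -0.008, 0.01, -0.0005, 0, 0, -0.02, -0.013, 0.016, -0.0005, 0, 0, -0.035, -0.018, 0.023, -0.0005, 0, 0, -0.05, -0.022, 0.029, -0.0005, 0, 0, -0.06, -0.025, 0.0325, -0.0005, 0, 0, -0.06, -0.026, 0.0335, -0.0005, 0, 0, -0.06, -0.026, 0.0335, -0.0005, 0, 0, -0.06],
)

```text
clock: 4.82
eef_pos: [0.5999, -0.1501, 0.0107]
tool_rot: [0.072, 0.997, -0.0, 0.0]
ft_force: [-2.7, -1.3, 6.0]
grip_width: 0.0465
```

Run:
```python
from h import *
delta([.5999,-.1504,.0107],np.deg2rad(-8.27)+np.pi)
s=optics.camera("side");t=optics.camera("top")
crop(s,310,170,130,100,6,"pics/s6.png");crop(t,345,195,130,140,4,"pics/t6.png")
```

```text
shift mm [-0.  -0.3 -0. ] turn [-0.0008  0.0003  0.0002] pos [ 599.9 -150.1   10.7] F [-2.7 -1.3  6. ] w 46.5 t 4.82 j [-0.24  0.64  0.02  0.95 -0.   -0.1 ]
```

View pics/s6.png

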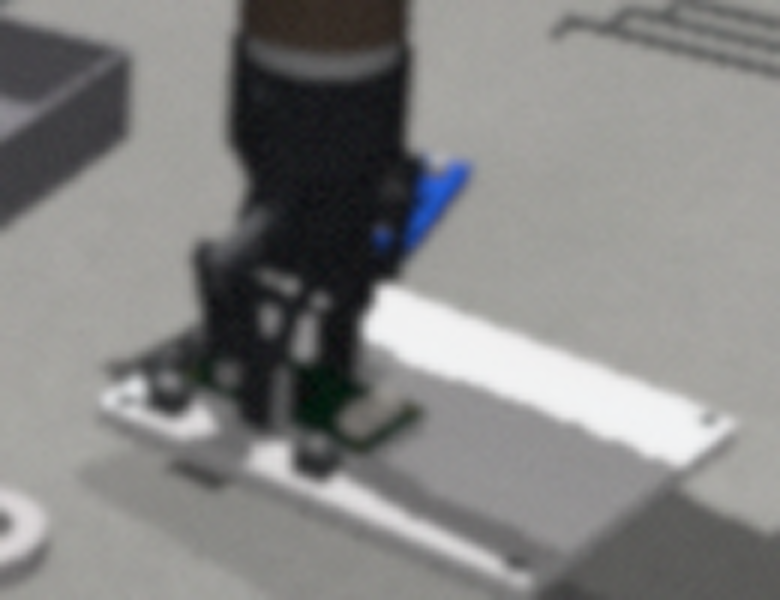

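View pics/t6.png

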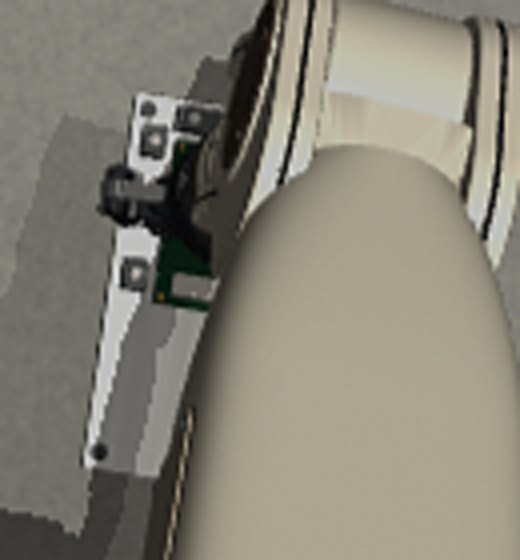

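The board moved with the fingers to about 6 mm short in both axes. Now +y (tool +y), watching the force.

Request:
apply_moves(
  plan=[0, 0.002, 0, 0, 0, 0, 0, 0.004, 0, 0, 0, 0, 0, 0.005, 0, 0, 0, 0, 0, 0.005, 0, 0, 0, 0],
)

```text
clock: 5.25
eef_pos: [0.601, -0.1454, 0.0107]
tool_rot: [0.072, 0.997, -0.0, 0.001]
ft_force: [0.3, -2.4, 5.7]
grip_width: 0.0464
```

Request:
apply_moves(
  plan=[0, 0.0005, 0, 0, 0, 0, 0, 0.001, 0, 0, 0, 0, 0, 0.001, 0, 0, 0, 0],
)

```text
clock: 5.5
eef_pos: [0.601, -0.1448, 0.0107]
tool_rot: [0.072, 0.997, -0.001, 0.001]
ft_force: [-0.1, -3.4, 5.5]
grip_width: 0.0461
```

Request:
apply_moves(
  plan=[0, 0.0005, 0, 0, 0, 0, 0, 0.001, 0, 0, 0, 0, 0, 0.001, 0, 0, 0, 0],
)

```text
clock: 5.75
eef_pos: [0.601, -0.1447, 0.0107]
tool_rot: [0.073, 0.997, -0.001, 0.001]
ft_force: [-1.0, -6.1, 4.4]
grip_width: 0.0462
```

Request:
apply_moves(
  plan=[0, 0.0005, 0, 0, 0, 0, 0, 0.001, 0, 0, 0, 0, 0, 0.001, 0, 0, 0, 0],
)

```text
clock: 6.0
eef_pos: [0.601, -0.1447, 0.0107]
tool_rot: [0.073, 0.997, -0.002, 0.001]
ft_force: [-1.4, -7.1, 5.3]
grip_width: 0.0462
```

Request:
apply_moves(
  plan=[-0.002, 0, 0, 0, 0, 0, -0.004, 0, 0, 0, 0, 0, -0.005, 0, 0, 0, 0, 0, -0.005, 0, 0, 0, 0, 0],
)

```text
clock: 6.33
eef_pos: [0.6011, -0.1447, 0.0106]
tool_rot: [0.073, 0.997, -0.002, -0.004]
ft_force: [-12.4, -6.5, 15.0]
grip_width: 0.0462
```

Request:
apply_moves(
  plan=[-0.0005, 0, 0, 0, 0, 0, -0.001, 0, 0, 0, 0, 0, -0.001, 0, 0, 0, 0, 0],
)

```text
clock: 6.58
eef_pos: [0.6011, -0.1447, 0.0106]
tool_rot: [0.073, 0.997, -0.002, -0.005]
ft_force: [-14.1, -6.4, 16.3]
grip_width: 0.0462
```

Request:
apply_moves(
  plan=[-0.0005, 0, 0, 0, 0, 0, -0.001, 0, 0, 0, 0, 0, -0.001, 0, 0, 0, 0, 0],
)

```text
clock: 6.83
eef_pos: [0.6022, -0.1449, 0.0106]
tool_rot: [0.073, 0.997, -0.002, -0.005]
ft_force: [-14.5, -6.7, 16.9]
grip_width: 0.0464
```

Run:
```python
from h import *
delta([.6057,-.1452,.0107],np.deg2rad(-8.27)+np.pi)
s=optics.camera("side");t=optics.camera("top")
crop(s,310,200,90,60,8,"pics/s7.png");crop(t,365,210,60,70,8,"pics/t7.png")
```

```text
shift mm [-3.6  0.2 -0.1] turn [-0.004  -0.0094 -0.002 ] pos [ 602.2 -144.9   10.6] F [-14.5  -6.7  16.9] w 46.4 t 6.83 j [-0.23  0.65  0.04  0.97 -0.   -0.09]
```

View pics/s7.png

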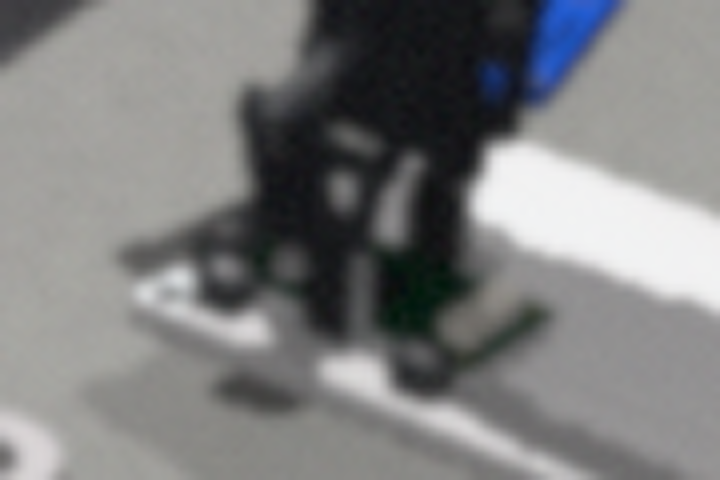

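View pics/t7.png

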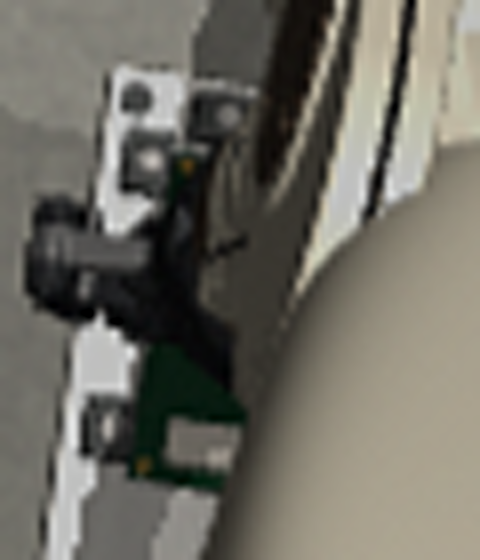

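Request:
apply_moves(
  plan=[0, -0.001, -0.001, 0, 0, 0, 0, -0.001, -0.0015, 0, 0, 0, 0, -0.001, -0.0015, 0, 0, 0],
)

```text
clock: 7.18
eef_pos: [0.6041, -0.1452, 0.0107]
tool_rot: [0.073, 0.997, -0.001, -0.003]
ft_force: [-5.9, -5.5, 5.5]
grip_width: 0.0456
```

Request:
apply_moves(
  plan=[-0.0005, 0, 0, 0, 0, 0, -0.001, 0, 0, 0, 0, 0, -0.001, 0, 0, 0, 0, 0],
)

```text
clock: 7.43
eef_pos: [0.6044, -0.1453, 0.0107]
tool_rot: [0.073, 0.997, -0.001, -0.004]
ft_force: [-7.3, -4.7, 5.2]
grip_width: 0.0464
```

Sliding in x again. I'll continue in small steps until it stalls.

Request:
apply_moves(
  plan=[-0.0005, 0, -0.0003, 0, 0, 0, -0.001, 0, -0.0003, 0, 0, 0, -0.001, 0, -0.0003, 0, 0, 0],
)

```text
clock: 7.68
eef_pos: [0.6056, -0.1454, 0.0107]
tool_rot: [0.073, 0.997, -0.001, -0.004]
ft_force: [-7.7, -5.8, 5.0]
grip_width: 0.0462
```

Request:
apply_moves(
  plan=[-0.0005, 0, 0, 0, 0, 0, -0.001, 0, 0, 0, 0, 0, -0.001, 0, 0, 0, 0, 0],
)

```text
clock: 7.93
eef_pos: [0.6063, -0.1455, 0.0107]
tool_rot: [0.073, 0.997, -0.001, -0.004]
ft_force: [-6.7, -5.2, 5.4]
grip_width: 0.0463
```

Request:
apply_moves(
  plan=[-0.0005, 0, 0, 0, 0, 0, -0.001, 0, 0, 0, 0, 0, -0.001, 0, 0, 0, 0, 0],
)

```text
clock: 8.18
eef_pos: [0.6063, -0.1455, 0.0107]
tool_rot: [0.073, 0.997, -0.001, -0.005]
ft_force: [-9.5, -5.8, 7.3]
grip_width: 0.0464
```

Request:
apply_moves(
  plan=[-0.0005, 0, 0, 0, 0, 0, -0.001, 0, 0, 0, 0, 0, -0.001, 0, 0, 0, 0, 0],
)

```text
clock: 8.43
eef_pos: [0.6063, -0.1455, 0.0107]
tool_rot: [0.073, 0.997, -0.001, -0.006]
ft_force: [-13.8, -4.3, 9.6]
grip_width: 0.0464
```

Request:
apply_moves(
  plan=[-0.0005, 0.0005, 0, 0, 0, 0, -0.001, 0.001, 0, 0, 0, 0, -0.001, 0.001, 0, 0, 0, 0],
)

```text
clock: 8.68
eef_pos: [0.6063, -0.1455, 0.0107]
tool_rot: [0.073, 0.997, -0.002, -0.007]
ft_force: [-14.5, -6.4, 10.4]
grip_width: 0.0461
```

Run:
```python
from h import *
delta([.6057,-.1452,.0107],np.deg2rad(-8.27)+np.pi)
s=optics.camera("side");t=optics.camera("top")
crop(s,310,200,90,60,8,"pics/s8.png");crop(t,365,210,60,70,8,"pics/t8.png")
```

```text
shift mm [ 0.6  0.2 -0. ] turn [-0.0042 -0.0136 -0.002 ] pos [ 606.3 -145.5   10.7] F [-14.5  -6.4  10.4] w 46.1 t 8.68 j [-0.23  0.66  0.06  0.98 -0.01 -0.09]
```

View pics/t8.png

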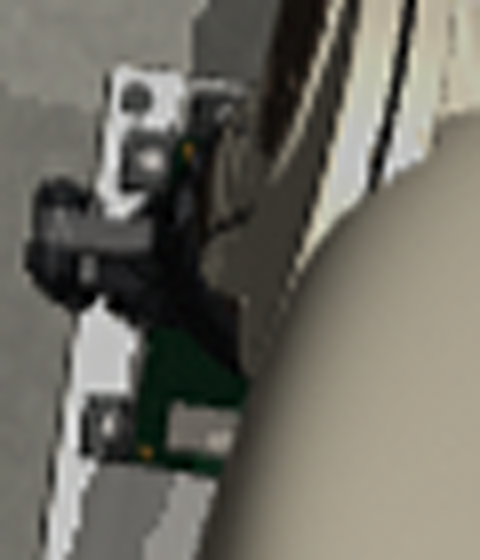

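It looks flush: the measured stall point (606.3, -145.5) is within about 0.5 mm of that predicted. Next I'll let go, rise, and move aside to check with the top camera.

Request:
apply_moves(
  plan=[0, 0, 0, 0, 0, 0, 0, 0, 0, 0, 0, 0, 0, 0, 0, 0, 0, 0, 0, 0, 0, 0, 0, 0],
  grip=0.07,
)

```text
clock: 9.12
eef_pos: [0.6137, -0.1434, 0.0115]
tool_rot: [0.072, 0.997, 0.0, -0.0]
ft_force: [-0.5, -0.5, -0.4]
grip_width: 0.07
```

Request:
apply_moves(
  plan=[0, 0, -0.01, 0, 0, 0, 0, 0, -0.03, 0, 0, 0, 0, 0, -0.06, 0, 0, 0, 0, 0, -0.1, 0, 0, 0, 0.04, 0, -0.12, 0, 0, 0, 0.08, 0, -0.12, 0, 0, 0, 0.12, 0, -0.12, 0, 0, 0, 0.15, 0, -0.12, 0, 0, 0, 0.15, 0, -0.12, 0, 0, 0],
)

```text
clock: 9.87
eef_pos: [0.4575, -0.1206, 0.1318]
tool_rot: [0.072, 0.997, 0.001, -0.004]
ft_force: [-1.0, 0.2, 0.6]
grip_width: 0.0703
```

Run:
```python
from h import *
delta([.6057,-.1452,.0107],np.deg2rad(-8.27)+np.pi)
s=optics.camera("side");t=optics.camera("top")
crop(s,310,190,130,80,6,"pics/s9.png");crop(t,355,205,110,130,4,"pics/t9.png")
a=up(t,355,205,110,130)
print("board top",rect(a,green(a),.022))
```

```text
shift mm [-151.1   -3.   119.9] turn [ 0.001  -0.0075 -0.0006] pos [ 457.5 -120.6  131.8] F [-1.   0.2  0.6] w 70.3 t 9.87 j [-0.26  0.26 -0.24  1.08  0.   -0.11]
board top [ 605.90179443 -145.61621094   96.4238739    49.05801773   -8.51076508]
```

View pics/t9.png

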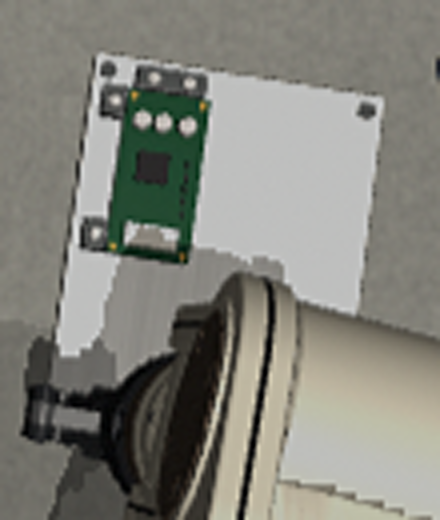

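View pics/s9.png

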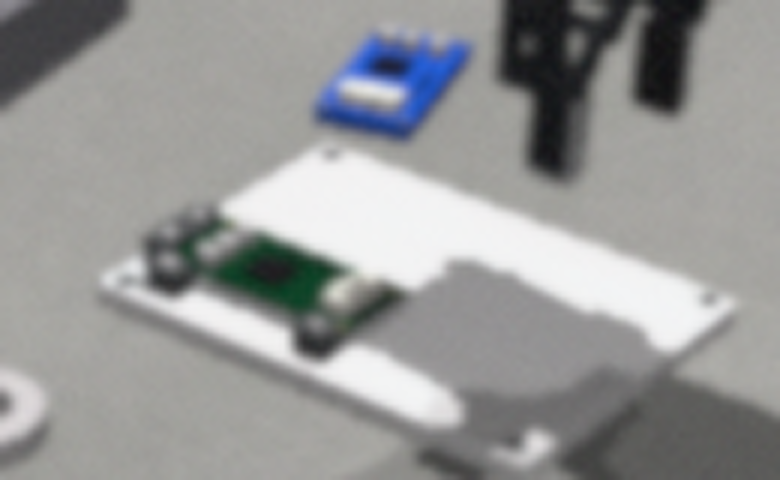

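The top view shows the board in the corner, with its top edge at the end stop at crop (165,90) and its left edge at both long stops at (128,100) and (108,235). It measures (605.9,-145.6), yaw -8.5°, against the predicted (605.7,-145.2), -8.3°. Releasing sprang the tool by a few mm, so I'll give a gentle confirming push with shut fingers on each free edge.

```bash
cat >> h.py <<'E'
A=np.deg2rad(-8.27)
def pw(x,y): # plate mm -> world m
    return np.array([558.25+x*np.cos(A)-y*np.sin(A),-179.70+x*np.sin(A)+y*np.cos(A)])/1000
E
python3 - <<'E'
from h import *
delta([*pw(-26,41),.060],A+np.pi)
E
```

```text
shift mm [-74.7  -2.4  73.3] turn [ 0.0001  0.0019 -0.0003] pos [ 464.7 -122.3  133.2] F [0.2 0.  0.9] w 70.4 t 9.97 j [-0.26  0.27 -0.22  1.08  0.   -0.11]
```

Request:
apply_moves(
  plan=[-0.03, -0.0024, 0.02, 0, 0, 0, -0.06, -0.0024, 0.05, 0, 0, 0, -0.0747, -0.0024, 0.073, 0, 0, 0, -0.0747, -0.0024, 0.073, 0, 0, 0, -0.0747, -0.0024, 0.073, 0, 0, 0, -0.0747, -0.0024, 0.073, 0, 0, 0, -0.0747, -0.0024, 0.073, 0, 0, 0, -0.0747, -0.0024, 0.073, 0, 0, 0],
  grip=0.0,
)

```text
clock: 10.63
eef_pos: [0.5393, -0.1359, 0.0607]
tool_rot: [0.072, 0.997, -0.0, 0.001]
ft_force: [0.0, 0.4, 0.1]
grip_width: -0.0002
```

Run:
```python
from h import *
delta([*pw(-26,41),.016],A+np.pi)
```

```text
shift mm [ 1.   0.4 44.7] turn [-0.0003  0.0028 -0.0005] pos [ 539.3 -135.9   60.7] F [0.  0.4 0.1] w -0.2 t 10.63 j [-0.25  0.48 -0.12  0.97 -0.   -0.1 ]
```

Request:
apply_moves(
  plan=[0.001, 0.0004, 0.015, 0, 0, 0, 0.001, 0.0004, 0.03, 0, 0, 0, 0.001, 0.0004, 0.04, 0, 0, 0, 0.001, 0.0004, 0.0445, 0, 0, 0, 0.001, 0.0004, 0.0445, 0, 0, 0, 0.001, 0.0004, 0.0445, 0, 0, 0],
)

```text
clock: 11.13
eef_pos: [0.5379, -0.1352, 0.015]
tool_rot: [0.072, 0.997, -0.0, 0.0]
ft_force: [-0.3, -0.5, 1.1]
grip_width: -0.0
```

Request:
apply_moves(
  plan=[-0.002, 0, 0, 0, 0, 0, -0.004, 0, 0, 0, 0, 0, -0.006, 0, 0, 0, 0, 0, -0.007, 0, 0, 0, 0, 0, -0.007, 0, 0, 0, 0, 0],
)

```text
clock: 11.55
eef_pos: [0.5452, -0.1363, 0.0148]
tool_rot: [0.072, 0.997, -0.0, 0.0]
ft_force: [-0.2, 0.2, 0.4]
grip_width: -0.0003
```

Request:
apply_moves(
  plan=[-0.001, 0, 0, 0, 0, 0, -0.002, 0, 0, 0, 0, 0, -0.002, 0, 0, 0, 0, 0],
)

```text
clock: 11.8
eef_pos: [0.5467, -0.1365, 0.0145]
tool_rot: [0.072, 0.997, 0.0, 0.0]
ft_force: [-0.0, 0.3, -1.3]
grip_width: -0.0003
```

Request:
apply_moves(
  plan=[-0.001, 0, 0, 0, 0, 0, -0.002, 0, 0, 0, 0, 0, -0.002, 0, 0, 0, 0, 0],
)

```text
clock: 12.05
eef_pos: [0.5471, -0.1365, 0.0142]
tool_rot: [0.072, 0.997, 0.0, -0.001]
ft_force: [-4.0, 0.5, 2.9]
grip_width: 0.0001
```

Request:
apply_moves(
  plan=[-0.001, 0, -0.0005, 0, 0, 0, -0.0015, 0, -0.001, 0, 0, 0, -0.0015, 0, -0.001, 0, 0, 0],
)

```text
clock: 12.3
eef_pos: [0.5472, -0.1365, 0.0143]
tool_rot: [0.072, 0.997, 0.0, -0.003]
ft_force: [-5.5, 0.6, 0.9]
grip_width: 0.0004
```

Request:
apply_moves(
  plan=[0.005, 0, 0, 0, 0, 0, 0.012, 0, -0.01, 0, 0, 0, 0.012, 0, -0.035, 0, 0, 0, 0.012, 0, -0.05, 0, 0, 0, 0.012, 0, -0.05, 0, 0, 0],
)

```text
clock: 12.72
eef_pos: [0.5416, -0.1361, 0.0703]
tool_rot: [0.072, 0.997, -0.001, 0.005]
ft_force: [0.1, 0.2, -0.3]
grip_width: -0.0003
```

Run:
```python
from h import *
delta([*pw(42,41-24-16-9),.060],A+np.pi)
```

```text
shift mm [-64.7 -48.7  10.9] turn [-0.0008  0.0095 -0.0005] pos [ 541.6 -136.1   70.3] F [ 0.1  0.2 -0.3] w -0.3 t 12.72 j [-0.25  0.47 -0.11  0.99  0.   -0.1 ]
```

Request:
apply_moves(
  plan=[-0.01, -0.03, 0, 0, 0, 0, -0.04, -0.0485, 0, 0, 0, 0, -0.065, -0.0485, 0, 0, 0, 0, -0.065, -0.0485, 0, 0, 0, 0, -0.065, -0.0485, 0, 0, 0, 0],
)

```text
clock: 13.13
eef_pos: [0.5964, -0.193, 0.0652]
tool_rot: [0.072, 0.997, -0.0, 0.001]
ft_force: [-0.9, 0.5, -0.1]
grip_width: -0.0001
```

Run:
```python
from h import *
delta([*pw(42,-8),.016],A+np.pi)
```

```text
shift mm [-2.3 -0.3 49.2] turn [ 0.      0.001  -0.0007] pos [ 596.4 -193.    65.2] F [-0.9  0.5 -0.1] w -0.1 t 13.13 j [-0.31  0.6   0.11  1.08  0.   -0.17]
```

Request:
apply_moves(
  plan=[-0.0015, -0.0003, 0.015, 0, 0, 0, -0.0015, -0.0003, 0.033, 0, 0, 0, -0.0015, -0.0003, 0.044, 0, 0, 0, -0.0015, -0.0003, 0.0485, 0, 0, 0, -0.0015, -0.0003, 0.0485, 0, 0, 0, -0.0015, -0.0003, 0.0485, 0, 0, 0],
)

```text
clock: 13.63
eef_pos: [0.5966, -0.1929, 0.0172]
tool_rot: [0.072, 0.997, 0.0, -0.0]
ft_force: [-0.7, -0.8, 0.8]
grip_width: 0.0001
```

Request:
apply_moves(
  plan=[0, 0.002, 0, 0, 0, 0, 0, 0.004, 0, 0, 0, 0, 0, 0.006, 0, 0, 0, 0, 0, 0.007, 0, 0, 0, 0, 0, 0.007, 0, 0, 0, 0],
)

```text
clock: 14.05
eef_pos: [0.5982, -0.1859, 0.0174]
tool_rot: [0.072, 0.997, -0.0, 0.0]
ft_force: [0.6, 0.1, -0.1]
grip_width: 0.0
```

Request:
apply_moves(
  plan=[0, 0.001, 0, 0, 0, 0, 0, 0.002, 0, 0, 0, 0, 0, 0.002, 0, 0, 0, 0],
)

```text
clock: 14.3
eef_pos: [0.5982, -0.184, 0.017]
tool_rot: [0.072, 0.997, 0.0, -0.0]
ft_force: [0.6, 0.9, -0.0]
grip_width: 0.0003
```

Request:
apply_moves(
  plan=[0, 0.001, 0, 0, 0, 0, 0, 0.002, 0, 0, 0, 0, 0, 0.002, 0, 0, 0, 0],
)

```text
clock: 14.55
eef_pos: [0.5985, -0.182, 0.017]
tool_rot: [0.072, 0.997, 0.0, -0.0]
ft_force: [-0.1, 0.8, -0.6]
grip_width: 0.0001
```

Request:
apply_moves(
  plan=[0, 0.0005, 0, 0, 0, 0, 0, 0.001, 0, 0, 0, 0, 0, 0.001, 0, 0, 0, 0],
)

```text
clock: 14.8
eef_pos: [0.5987, -0.1812, 0.017]
tool_rot: [0.072, 0.997, 0.0, -0.0]
ft_force: [-0.5, -0.1, 0.4]
grip_width: 0.0003
```

Request:
apply_moves(
  plan=[0, 0.0005, 0, 0, 0, 0, 0, 0.001, 0, 0, 0, 0, 0, 0.001, 0, 0, 0, 0],
)

```text
clock: 15.05
eef_pos: [0.5988, -0.1802, 0.017]
tool_rot: [0.072, 0.997, 0.0, 0.0]
ft_force: [-0.3, -0.4, 0.2]
grip_width: -0.0001
```

Request:
apply_moves(
  plan=[0, 0.0005, 0, 0, 0, 0, 0, 0.001, 0, 0, 0, 0, 0, 0.001, 0, 0, 0, 0],
)

```text
clock: 15.3
eef_pos: [0.5989, -0.1791, 0.017]
tool_rot: [0.072, 0.997, 0.0, -0.0]
ft_force: [0.1, -0.4, 0.0]
grip_width: 0.0005
```

Run:
```python
from h import *
s=optics.camera("side");crop(s,310,190,130,80,6,"pics/s10.png")
```

```text
(no output)
```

View pics/s10.png

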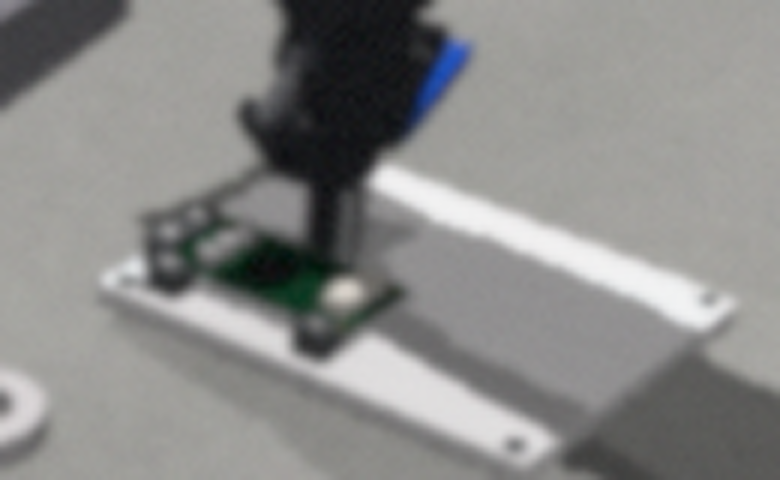

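The shut fingers are just short of the board's -y edge, with the tip at crop (325,255). Continuing.

Request:
apply_moves(
  plan=[0, 0.0005, 0.001, 0, 0, 0, 0, 0.001, 0.002, 0, 0, 0, 0, 0.001, 0.002, 0, 0, 0],
)

```text
clock: 15.6
eef_pos: [0.5992, -0.1785, 0.0156]
tool_rot: [0.072, 0.997, -0.0, 0.0]
ft_force: [-1.8, -0.8, 2.8]
grip_width: 0.0003
```

Request:
apply_moves(
  plan=[0, 0.0005, 0, 0, 0, 0, 0, 0.001, 0, 0, 0, 0, 0, 0.001, 0, 0, 0, 0],
)

```text
clock: 15.85
eef_pos: [0.5995, -0.178, 0.0156]
tool_rot: [0.073, 0.997, -0.001, 0.0]
ft_force: [-1.1, -3.0, 4.8]
grip_width: -0.0001
```

Request:
apply_moves(
  plan=[0, 0.0005, 0, 0, 0, 0, 0, 0.001, 0, 0, 0, 0, 0, 0.001, 0, 0, 0, 0],
)

```text
clock: 16.1
eef_pos: [0.5999, -0.1769, 0.0156]
tool_rot: [0.073, 0.997, -0.001, 0.001]
ft_force: [-0.6, -2.7, 5.5]
grip_width: -0.0001
```

Request:
apply_moves(
  plan=[0, 0.0005, 0, 0, 0, 0, 0, 0.001, 0, 0, 0, 0, 0, 0.001, 0, 0, 0, 0],
)

```text
clock: 16.35
eef_pos: [0.6002, -0.1759, 0.0156]
tool_rot: [0.073, 0.997, -0.001, 0.001]
ft_force: [-1.0, -4.0, 5.3]
grip_width: -0.0001
```

Run:
```python
from h import *
delta([*pw(42,0),.016],A+np.pi)
s=optics.camera("side");crop(s,330,200,70,55,11,"pics/s11.png");t=optics.camera("top");crop(t,365,210,60,70,8,"pics/t11.png")
```

```text
shift mm [-1.1 -9.8 -0.4] turn [-0.001   0.0016 -0.0008] pos [ 600.2 -175.9   15.6] F [-1.  -4.   5.3] w -0.1 t 16.35 j [-0.28  0.65  0.05  0.97 -0.   -0.14]
```

View pics/s11.png

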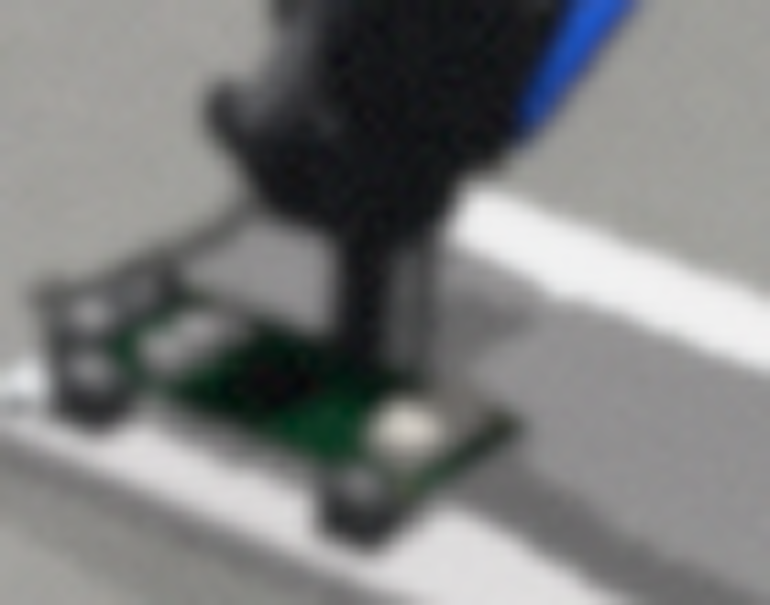

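View pics/t11.png

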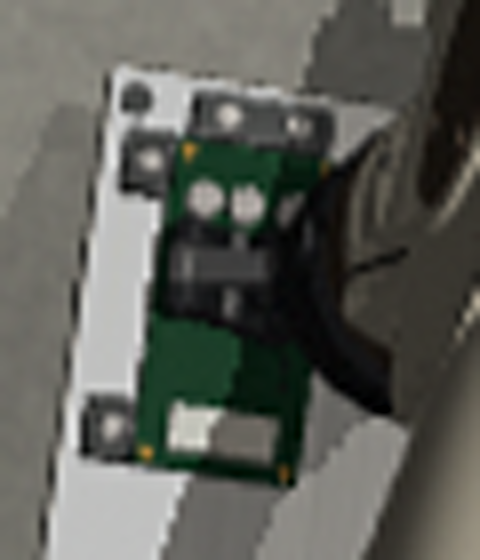

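Request:
apply_moves(
  plan=[0, 0, -0.001, 0, 0, 0, 0, 0, -0.002, 0, 0, 0, 0, 0, -0.002, 0, 0, 0],
)

```text
clock: 16.7
eef_pos: [0.5998, -0.1755, 0.0167]
tool_rot: [0.072, 0.997, -0.0, 0.0]
ft_force: [2.1, -2.8, -1.6]
grip_width: 0.0
```

Request:
apply_moves(
  plan=[0, 0.0005, 0, 0, 0, 0, 0, 0.001, 0, 0, 0, 0, 0, 0.001, 0, 0, 0, 0],
)

```text
clock: 16.95
eef_pos: [0.5998, -0.1754, 0.0167]
tool_rot: [0.073, 0.997, -0.001, 0.0]
ft_force: [2.0, -5.6, -1.7]
grip_width: -0.0001
```

Request:
apply_moves(
  plan=[0, 0.0005, 0, 0, 0, 0, 0, 0.001, 0, 0, 0, 0, 0, 0.001, 0, 0, 0, 0],
)

```text
clock: 17.2
eef_pos: [0.5998, -0.1753, 0.0168]
tool_rot: [0.073, 0.997, -0.002, 0.0]
ft_force: [1.5, -8.6, -0.4]
grip_width: -0.0001
```

Stalled with 8.6 N in y, so the board is seated on the long stops. Backing off, then rising to grip height above the board.

Request:
apply_moves(
  plan=[0, -0.004, 0, 0, 0, 0, 0, -0.01, 0, 0, 0, 0, 0, -0.014, -0.005, 0, 0, 0, 0, -0.014, -0.03, 0, 0, 0, 0, -0.014, -0.06, 0, 0, 0, 0.04, -0.014, -0.09, 0, 0, 0, 0.08, 0, -0.1, 0, 0, 0, 0.12, 0, -0.1, 0, 0, 0, 0.15, 0, -0.1, 0, 0, 0, 0.15, 0, -0.1, 0, 0, 0],
  grip=0.0,
)

```text
clock: 18.03
eef_pos: [0.4403, -0.1482, 0.1151]
tool_rot: [0.072, 0.997, 0.002, -0.007]
ft_force: [-2.1, 1.2, -1.4]
grip_width: -0.0002
```

Run:
```python
from h import *
t=optics.camera("top");crop(t,365,210,60,70,8,"pics/t12.png")
a=up(t,355,205,110,130)
print("board top",rect(a,green(a),.022))
delta([*pw(42,41),.06],A+np.pi)
```

```text
board top [ 605.4730835  -145.70294189   96.84578705   48.90481186   -8.31843567]
shift mm [-158.2   27.5   55.4] turn [ 0.0022 -0.0064 -0.0008] pos [ 445.5 -149.7  116.3] F [ 0.4 -0.1  0.4] w -0.2 t 18.08 j [-0.32  0.27 -0.27  1.04  0.   -0.18]
```

View pics/t12.png

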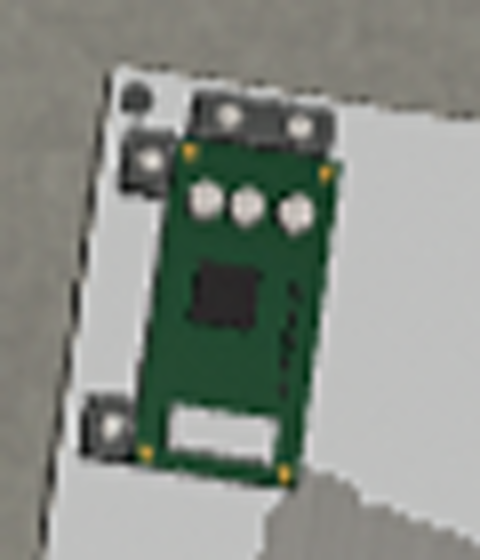

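The crop shows the board touching the end stop (crop ~(262,140)) and both long stops ((170,165) and (137,430)). Yaw is -8.32° against the plate's -8.27°, so it is flush. Now I'll grip by the long edges in the gap.

Request:
apply_moves(
  plan=[-0.04, 0.008, 0.01, 0, 0, 0, -0.08, 0.016, 0.02, 0, 0, 0, -0.12, 0.024, 0.035, 0, 0, 0, -0.15, 0.0275, 0.05, 0, 0, 0, -0.158, 0.0275, 0.055, 0, 0, 0, -0.158, 0.0275, 0.055, 0, 0, 0, -0.158, 0.0275, 0.055, 0, 0, 0, -0.158, 0.0275, 0.055, 0, 0, 0],
  grip=0.07,
)

```text
clock: 18.75
eef_pos: [0.6108, -0.1473, 0.0625]
tool_rot: [0.073, 0.997, 0.0, -0.0]
ft_force: [-0.2, -0.1, 0.1]
grip_width: 0.0701
```

Run:
```python
from h import *
delta([*pw(42,41),.0115],A+np.pi)
```

```text
shift mm [ 5.3  1.4 51. ] turn [ 0.0002 -0.0007 -0.0008] pos [ 610.8 -147.3   62.5] F [-0.2 -0.1  0.1] w 70.1 t 18.75 j [-0.24  0.6   0.11  1.08  0.   -0.09]
```

Request:
apply_moves(
  plan=[0.0053, 0.0014, 0.01, 0, 0, 0, 0.0053, 0.0014, 0.025, 0, 0, 0, 0.0053, 0.0014, 0.038, 0, 0, 0, 0.0053, 0.0014, 0.047, 0, 0, 0, 0.0053, 0.0014, 0.0505, 0, 0, 0, 0.0053, 0.0014, 0.0505, 0, 0, 0, 0.0053, 0.0014, 0.0505, 0, 0, 0],
)

```text
clock: 19.33
eef_pos: [0.6068, -0.1453, 0.0125]
tool_rot: [0.072, 0.997, -0.0, 0.001]
ft_force: [-0.2, -1.1, -0.2]
grip_width: 0.07
```

Run:
```python
from h import *
delta([*pw(42,41),.0115],A+np.pi)
s=optics.camera("side");crop(s,330,200,70,55,11,"pics/s13.png")
```

```text
shift mm [ 1.1 -0.   1. ] turn [-0.      0.001  -0.0007] pos [ 606.8 -145.3   12.5] F [-0.2 -1.1 -0.2] w 70.0 t 19.33 j [-0.24  0.65  0.04  0.96  0.   -0.09]
```

View pics/s13.png

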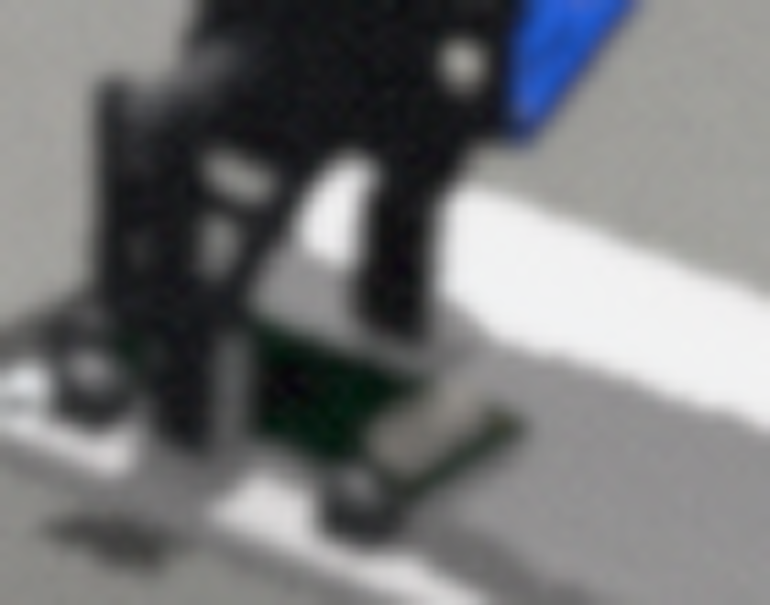

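Request:
apply_moves(
  plan=[0, 0, 0.0005, 0, 0, 0, 0, 0, 0.0005, 0, 0, 0, 0, 0, 0.0005, 0, 0, 0, 0, 0, 0.0005, 0, 0, 0, 0, 0, 0.0005, 0, 0, 0, 0, 0, 0.0005, 0, 0, 0],
  grip=0.04,
)

```text
clock: 19.88
eef_pos: [0.6074, -0.1457, 0.0124]
tool_rot: [0.072, 0.997, -0.001, 0.001]
ft_force: [-0.9, -1.5, 6.4]
grip_width: 0.0461
```

Request:
apply_moves(
  plan=[0, 0, -0.004, 0, 0, 0, 0, 0, -0.012, 0, 0, 0, 0, 0, -0.025, 0, 0, 0, 0, 0, -0.04, 0, 0, 0, 0, 0, -0.055, 0, 0, 0, 0, 0, -0.055, 0, 0, 0],
)

```text
clock: 20.38
eef_pos: [0.6089, -0.1452, 0.0696]
tool_rot: [0.072, 0.997, -0.0, 0.003]
ft_force: [0.7, -0.0, -0.0]
grip_width: 0.0461
```

Run:
```python
from h import *
delta([*pw(42,41),.13],A+np.pi)
s=optics.camera("side");crop(s,310,160,110,90,7,"pics/s14.png")
```

```text
shift mm [  2.8  -0.4 -60.4] turn [ 0.0004  0.0057 -0.0002] pos [ 608.9 -145.2   69.6] F [ 0.7 -0.  -0. ] w 46.1 t 20.38 j [-0.23  0.59  0.1   1.08  0.   -0.09]
```

View pics/s14.png

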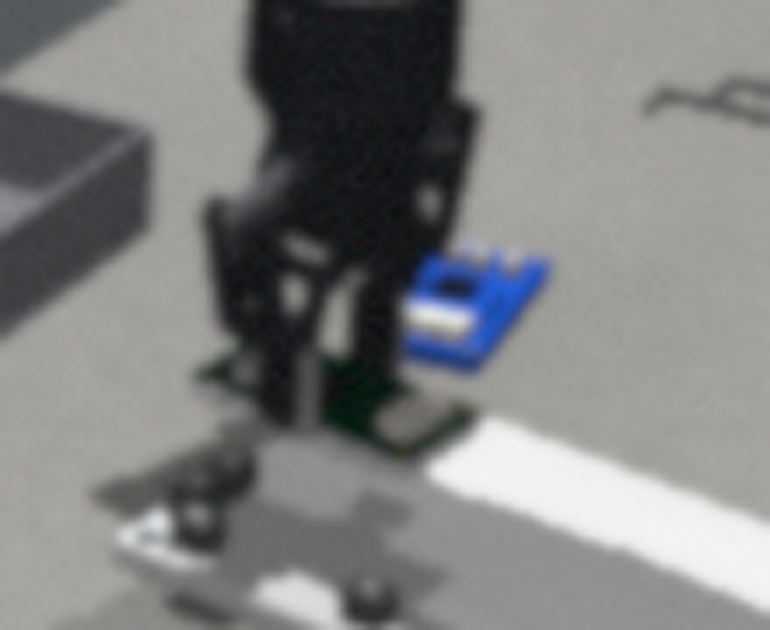

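The board is held level and clear of the corner, at crop (340,400). Before carrying, I'll refine the saddle pose from the straight sections of its edges, without the lips, which have parallax.

```bash
cat > sad.py <<'E'
from h import *
t=optics.camera("top");s=optics.camera("side")
for n,c,(x0,y0,w,h) in(("top",t,(205,225,90,68)),("side",s,(265,270,75,60))):
  for th in (140,155,170):
    e=up(c,x0,y0,w,h,6);m=bright(e,th)
    vv,uu=np.nonzero(m)
    P=np.array([ray(e,u,v,.07)[:2] for u,v in zip(uu,vv)])*1000
    a=np.deg2rad(-5);ctr=np.array([555.2,191.8])
    for it in range(3):
        q=(P-ctr)@np.array([[np.cos(a),-np.sin(a)],[np.sin(a),np.cos(a)]])
        xs=np.arange(-44,45,4);lo=[];hi=[]
        for x in xs:
            k=q[(abs(q[:,0]-x)<2)&(abs(q[:,1])<26)][:,1];lo.append(np.percentile(k,.5));hi.append(np.percentile(k,99.5))
        pl=np.polyfit(xs,lo,1);ph=np.polyfit(xs,hi,1);sl=(pl[0]+ph[0])/2;off=(pl[1]+ph[1])/2
        a+=np.arctan(sl);ctr=ctr+off*np.array([-np.sin(a),np.cos(a)])
    print(n,th,ctr,np.rad2deg(a),"w",ph[1]-pl[1],"slopes",np.rad2deg(pl[0]),np.rad2deg(ph[0]))
    # x profile along the middle
  g=e["pixels"].mean(2)
  prof=[]
  xs=np.arange(-66,67,1.5)
  for x in xs:
    vals=[]
    for y in(-8,-4,0,4,8):
        p=ctr+x*np.array([np.cos(a),np.sin(a)])+y*np.array([-np.sin(a),np.cos(a)]);u,v=proj(e,[*p/1000,.07]).round().astype(int)
        if 0<=v<g.shape[0] and 0<=u<g.shape[1]: vals.append(g[v,u])
    prof.append(np.mean(vals) if vals else -1)
  print([(x,int(p)) for x,p in zip(xs,prof) if abs(x)>42])
E
python3 sad.py
```

```text
top 140 [555.20634764 191.86590453] -5.491764116983169 w 33.39996482158651 slopes 0.009208587760896074 -0.009192382377742473
top 155 [555.19286832 191.72579444] -5.484844270616694 w 32.75509244151916 slopes 0.0167742240225836 -0.020707610217313925
top 170 [555.18564023 191.64968313] -5.462266908746403 w 31.95474551792134 slopes 0.019746114491367983 -0.017961210127254622
[(np.float64(-66.0), -1), (np.float64(-64.5), -1), (np.float64(-63.0), -1), (np.float64(-61.5), -1), (np.float64(-60.0), -1), (np.float64(-58.5), -1), (np.float64(-57.0), 175), (np.float64(-55.5), 194), (np.float64(-54.0), 191), (np.float64(-52.5), 175), (np.float64(-51.0), 143), (np.float64(-49.5), 159), (np.float64(-48.0), 193), (np.float64(-46.5), 191), (np.float64(-45.0), 189), (np.float64(-43.5), 189), (np.float64(43.5), 189), (np.float64(45.0), 189), (np.float64(46.5), 191), (np.float64(48.0), 189), (np.float64(49.5), 172), (np.float64(51.0), 137), (np.float64(52.5), 153), (np.float64(54.0), 195), (np.float64(55.5), 193), (np.float64(57.0), 152), (np.float64(58.5), 111), (np.float64(60.0), 115), (np.float64(61.5
[... 572 characters left out ...]
(-60.0), 127), (np.float64(-58.5), 124), (np.float64(-57.0), 123), (np.float64(-55.5), 130), (np.float64(-54.0), 151), (np.float64(-52.5), 175), (np.float64(-51.0), 205), (np.float64(-49.5), 226), (np.float64(-48.0), 233), (np.float64(-46.5), 235), (np.float64(-45.0), 235), (np.float64(-43.5), 237), (np.float64(43.5), 241), (np.float64(45.0), 241), (np.float64(46.5), 239), (np.float64(48.0), 233), (np.float64(49.5), 221), (np.float64(51.0), 199), (np.float64(52.5), 173), (np.float64(54.0), 159), (np.float64(55.5), 164), (np.float64(57.0), 183), (np.float64(58.5), 206), (np.float64(60.0), 218), (np.float64(61.5), 217), (np.float64(63.0), 209), (np.float64(64.5), 192), (np.float64(66.0), 176)]
```

```bash
sed -e 's/(140,155,170)/(170,190,205)/' -e 's/np.arange(-44,45,4)/np.arange(-32,33,4)/' sad.py | python3 - | grep -v float
python3 - <<'E'
from h import *
s=optics.camera("side");crop(s,265,270,75,60,10,"pics/s15.png")
E
```

```text
top 170 [555.18586044 191.64892303] -5.366264384375065 w 31.99601929837832 slopes -0.004460716613531461 0.009725092142258855
top 190 [555.15926983 191.3471477 ] -5.18600362595638 w 30.761308329111714 slopes 0.09668695485791132 -0.09919389070506553Traceback (most recent call last):
  File "<stdin>", line 13, in <module>
    return _quantile_unchecked(
        a, q, axis, out, overwrite_input, method, keepdims, weights)
    return _ureduce(a,
                    func=_quantile_ureduce_func,
    ...<5 lines>...
                    overwrite_input=overwrite_input,
                    method=method)
    r = func(a, **kwargs)
    result = _quantile(arr,
                       quantiles=q,
    ...<2 lines>...
                       out=out,
                       weights=wgt)
    slices_having_nans = np.isnan(arr[-1, ...])
                                  ~~~^^^^^^^^^
IndexError: index -1 is out of bounds for axis 0 with size 0
```

View pics/s15.png

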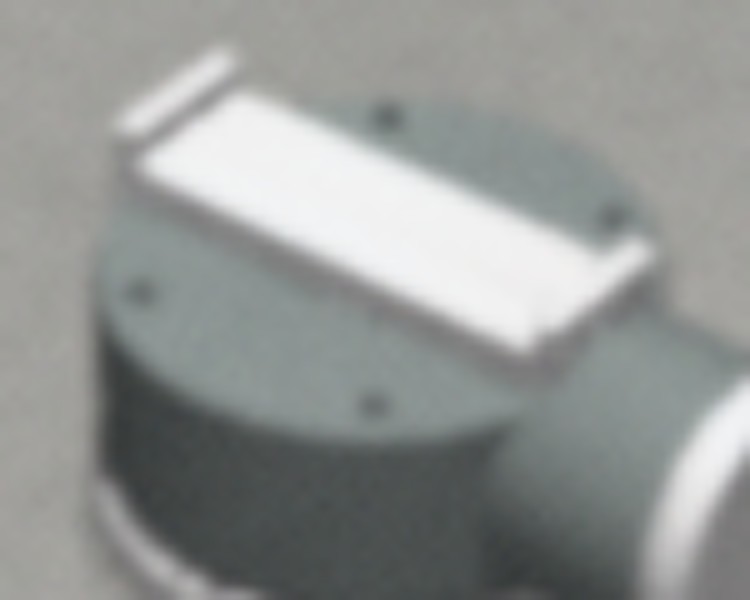

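Run:
```python
from h import *
s=optics.camera("side");a=np.deg2rad(-5.3);c0=np.array([555.2,191.75])
e=up(s,265,270,75,60,10);g=e["pixels"].mean(2)
L=[];H=[];X=np.arange(-32,33,4)
for x in X:
    ys=np.arange(-30,30,.5);v=[]
    for y in ys:
        p=c0+x*np.array([np.cos(a),np.sin(a)])+y*np.array([-np.sin(a),np.cos(a)]);u,w=proj(e,[*p/1000,.07]);v.append(g[int(round(w)),int(round(u))])
    k=ys[np.array(v)>185];L.append(k.min());H.append(k.max())
print(np.polyfit(X,L,1),np.polyfit(X,H,1));print(L,H)
```

```text
[-6.12745098e-04 -2.14117647e+01] [9.19117647e-04 1.51176471e+01]
[np.float64(-21.5), np.float64(-21.5), np.float64(-21.5), np.float64(-21.5), np.float64(-21.0), np.float64(-21.5), np.float64(-21.5), np.float64(-21.5), np.float64(-21.5), np.float64(-21.5), np.float64(-21.0), np.float64(-21.0), np.float64(-21.5), np.float64(-21.0), np.float64(-21.5), np.float64(-21.5), np.float64(-22.0)] [np.float64(15.0), np.float64(15.0), np.float64(15.5), np.float64(15.0), np.float64(15.0), np.float64(15.5), np.float64(15.0), np.float64(15.0), np.float64(15.0), np.float64(15.0), np.float64(15.0), np.float64(15.0), np.float64(15.0), np.float64(15.5), np.float64(15.0), np.float64(15.5), np.float64(15.0)]
```

The top view gives the saddle at (555.2,191.8), yaw about -5.4°. The side view agrees on yaw but reads y about 3 mm lower, which is within calibration plus blur. I'll carry the board over and then compare board against saddle within the same view.

Request:
apply_moves(
  plan=[0, 0, -0.02, 0, 0, 0, 0, 0, -0.04, 0, 0, 0, 0, 0, -0.06, 0, 0, 0, 0, 0, -0.075, 0, 0, 0, 0, 0, -0.075, 0, 0, 0],
)

```text
clock: 21.15
eef_pos: [0.6087, -0.1456, 0.1443]
tool_rot: [0.072, 0.997, -0.0, 0.003]
ft_force: [0.8, -0.7, -1.2]
grip_width: 0.046
```

Run:
```python
from h import *
delta([.5569,.1917,.135],np.deg2rad(-5.4)+np.pi)
```

```text
shift mm [100.  326.3   8.6] turn [-0.0006  0.006  -0.0506] pos [ 608.7 -145.6  144.3] F [ 0.8 -0.7 -1.2] w 46.0 t 21.15 j [-0.23  0.53  0.21  1.24  0.   -0.09]
```

Request:
apply_moves(
  plan=[0.004, 0.012, 0, 0, 0, 0, 0.012, 0.04, 0, 0, 0, -0.01, 0.022, 0.072, 0, 0, 0, -0.02, 0.032, 0.105, 0, 0, 0, -0.03, 0.042, 0.138, 0, 0, 0, -0.04, 0.052, 0.171, 0, 0, 0, -0.05, 0.063, 0.204, 0, 0, 0, -0.05, 0.073, 0.237, 0, 0, 0, -0.05, 0.082, 0.27, 0, 0, 0, -0.05, 0.09, 0.295, 0, 0, 0, -0.05, 0.096, 0.315, 0, 0, 0, -0.05, 0.1, 0.326, 0, 0, 0, -0.05],
)

```text
clock: 22.15
eef_pos: [0.5524, 0.1949, 0.1388]
tool_rot: [0.046, 0.999, -0.0, -0.002]
ft_force: [-0.2, -0.4, -1.7]
grip_width: 0.0459
```

Request:
apply_moves(
  plan=[0, 0, 0.01, 0, 0, 0, 0, 0, 0.02, 0, 0, 0, 0, 0, 0.03, 0, 0, 0, 0, 0, 0.03, 0, 0, 0, 0, 0, 0.03, 0, 0, 0],
)

```text
clock: 22.57
eef_pos: [0.5538, 0.1902, 0.1092]
tool_rot: [0.048, 0.999, -0.001, -0.002]
ft_force: [0.1, -1.0, -1.5]
grip_width: 0.0463
```

Run:
```python
from h import *
delta([.5569,.1917,.1],np.deg2rad(-5.4)+np.pi)
t=optics.camera("top");crop(t,205,215,100,110,5,"pics/t16.png")
s=optics.camera("side");crop(s,250,220,110,100,7,"pics/s16.png")
```

```text
shift mm [-3.   1.8  9.2] turn [-0.0017 -0.0033 -0.0026] pos [553.8 190.2 109.2] F [ 0.1 -1.  -1.5] w 46.3 t 22.57 j [ 0.33  0.49  0.04  1.13 -0.    0.43]
```

View pics/t16.png

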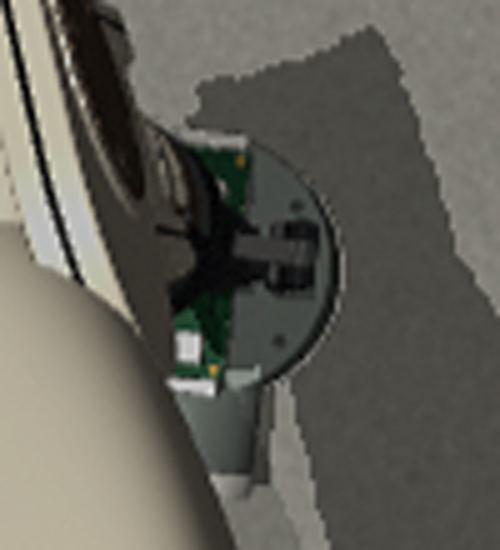

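View pics/s16.png

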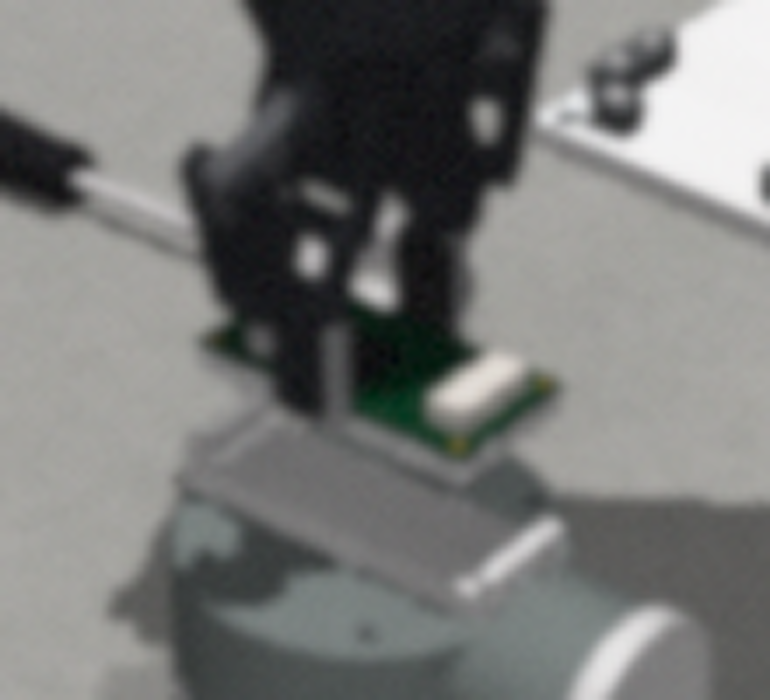

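The board hovers over the saddle between the lips, with the near lip at side crop (515,555). I'll correct xy and descend to just above the lips.

Request:
apply_moves(
  plan=[-0.0015, 0.001, 0.007, 0, 0, 0, -0.003, 0.0018, 0.014, 0, 0, 0, -0.003, 0.0018, 0.021, 0, 0, 0, -0.003, 0.0018, 0.026, 0, 0, 0, -0.003, 0.0018, 0.026, 0, 0, 0, -0.003, 0.0018, 0.026, 0, 0, 0],
)

```text
clock: 23.17
eef_pos: [0.5574, 0.1933, 0.0843]
tool_rot: [0.047, 0.999, -0.0, -0.001]
ft_force: [0.1, 0.7, -0.4]
grip_width: 0.0459
```

Run:
```python
from h import *
delta([.5569,.1917,.0714],np.deg2rad(-5.4)+np.pi)
t=optics.camera("top");crop(t,205,215,100,110,5,"pics/t17.png")
s=optics.camera("side");crop(s,255,240,100,80,8,"pics/s17.png")
```

```text
shift mm [ 0.3 -1.6 12.9] turn [-0.0006 -0.0014 -0.0004] pos [557.4 193.3  84.3] F [ 0.1  0.7 -0.4] w 45.9 t 23.17 j [0.33 0.52 0.02 1.07 0.   0.43]
```

View pics/s17.png

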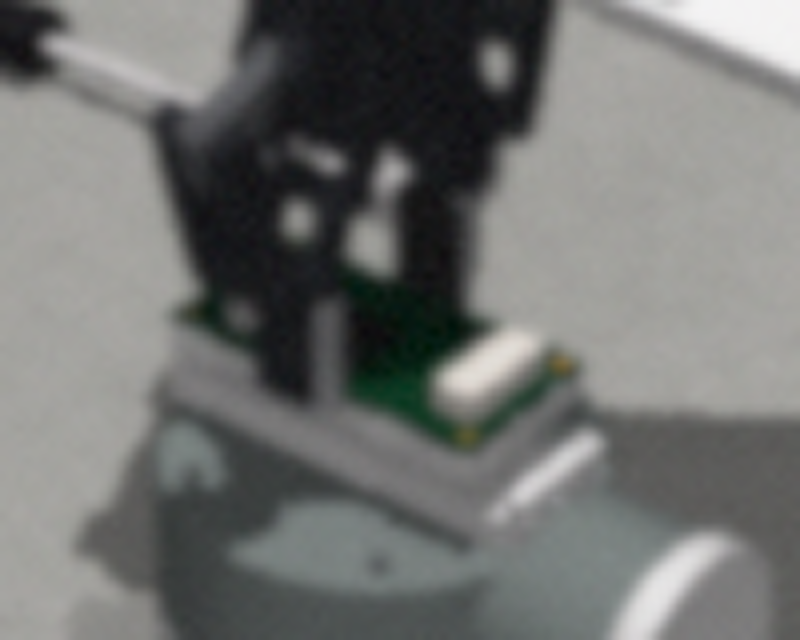

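View pics/t17.png

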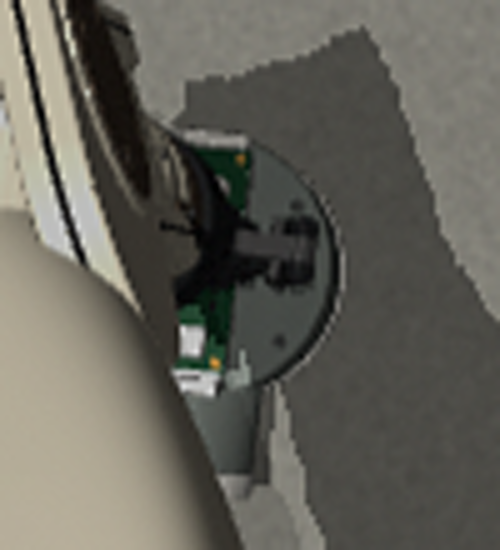

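Run:
```python
from h import *
s=optics.camera("side");t=optics.camera("top")
z=.0939
f=lambda c,x0,y0,k,u,v:ray(c,x0+(u+.5)/k-.5,y0+(v+.5)/k-.5,z)[:2]*1000
A1=f(s,255,240,8,176,320);B=f(s,255,240,8,468,448);C=f(s,255,240,8,580,356)
print("side corners",A1,B,C,np.linalg.norm(A1-B),np.linalg.norm(B-C),"centre",(A1+C)/2, "yaw",np.degrees(np.arctan2(*(A1-B)[::-1])))
D=f(t,205,215,5,250,150);E=f(t,205,215,5,217,371)
a=np.deg2rad(-5.4);n=np.array([-np.sin(a),np.cos(a)])
print("top -y edge",D,E,"yaw",np.degrees(np.arctan2(*(D-E)[::-1])),"centre y'",[(p-np.array([555.2,191.75]))@n+24 for p in(D,E)],"x' ends",[(p-np.array([555.2,191.75]))@[np.cos(a),np.sin(a)] for p in(D,E)])
```

```text
side corners [603.03026952 211.3417468 ] [511.628554   217.43793933] [508.4834082  169.17014868] 91.60478788625632 48.3701515043183 centre [555.75683886 190.25594774] yaw -3.815787836632552
top -y edge [601.65865548 165.53516445] [506.69683207 176.55206438] yaw -6.617528762284661 centre y' [np.float64(2.27365252108903), np.float64(4.304962029761686)] x' ends [np.float64(48.71950428051256), np.float64(-46.857657065436946)]
```

Both views put the board about 2 mm too far in +y and about 0.5 mm in +x, consistent with the pose readout. I'll correct this and lower.

Request:
apply_moves(
  plan=[0.0002, -0.001, 0, 0, 0, 0, 0.0004, -0.002, 0.001, 0, 0, 0, 0.0004, -0.002, 0.004, 0, 0, 0, 0.0004, -0.002, 0.007, 0, 0, 0, 0.0004, -0.002, 0.009, 0, 0, 0, 0.0004, -0.002, 0.01, 0, 0, 0, 0.0004, -0.002, 0.01, 0, 0, 0],
)

```text
clock: 23.95
eef_pos: [0.5569, 0.1914, 0.0744]
tool_rot: [0.047, 0.999, -0.0, -0.0]
ft_force: [-0.3, 0.4, -1.7]
grip_width: 0.0461
```

Request:
apply_moves(
  plan=[0, 0, 0.001, 0, 0, 0, 0, 0, 0.001, 0, 0, 0, 0, 0, 0.001, 0, 0, 0],
)

```text
clock: 24.2
eef_pos: [0.5573, 0.1915, 0.074]
tool_rot: [0.047, 0.999, 0.0, 0.0]
ft_force: [0.7, -0.1, -0.8]
grip_width: 0.0459
```

Run:
```python
from h import *
delta([.5569,.1915,.0704],np.deg2rad(-5.4)+np.pi)
s=optics.camera("side");crop(s,255,240,100,80,8,"pics/s18.png")
```

```text
shift mm [ 0.4 -0.1  3.6] turn [ 0.      0.     -0.0005] pos [557.3 191.5  74. ] F [ 0.7 -0.1 -0.8] w 45.9 t 24.2 j [ 0.33  0.52 -0.    1.05  0.    0.43]
```

View pics/s18.png

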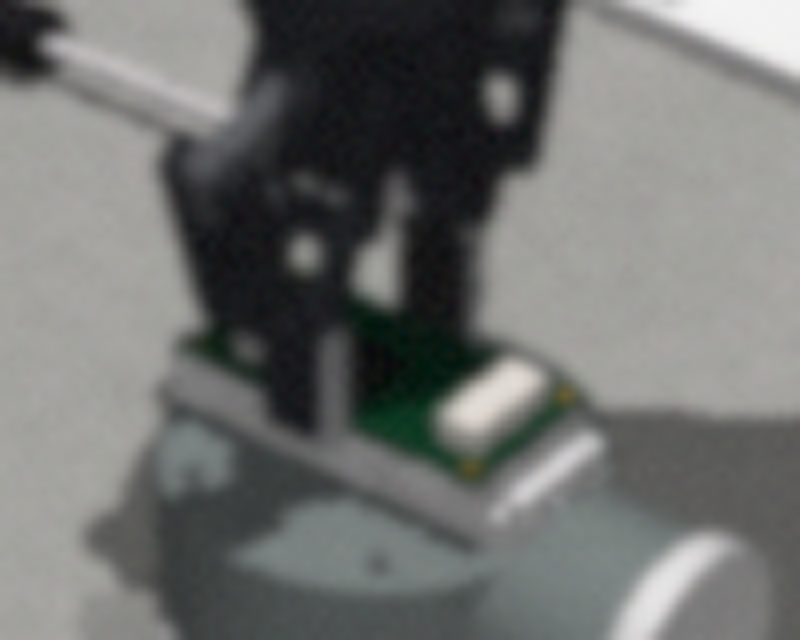

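The board is just above the saddle, behind the near lip at crop (550,475). I'll lower until contact.

Request:
apply_moves(
  plan=[0.0002, 0, 0.001, 0, 0, 0, 0.0002, 0, 0.0018, 0, 0, 0, 0.0002, 0, 0.0018, 0, 0, 0],
)

```text
clock: 24.5
eef_pos: [0.5569, 0.1914, 0.072]
tool_rot: [0.047, 0.999, -0.0, -0.0]
ft_force: [0.7, 0.6, -1.5]
grip_width: 0.0462
```

Request:
apply_moves(
  plan=[0, 0, 0.0005, 0, 0, 0, 0, 0, 0.001, 0, 0, 0, 0, 0, 0.001, 0, 0, 0],
)

```text
clock: 24.75
eef_pos: [0.557, 0.1915, 0.0711]
tool_rot: [0.047, 0.999, -0.0, -0.0]
ft_force: [-0.5, 0.2, -1.6]
grip_width: 0.0461
```

Request:
apply_moves(
  plan=[0, 0, 0.0005, 0, 0, 0, 0, 0, 0.001, 0, 0, 0, 0, 0, 0.001, 0, 0, 0],
)

```text
clock: 25.0
eef_pos: [0.5572, 0.1915, 0.0704]
tool_rot: [0.047, 0.999, 0.0, 0.0]
ft_force: [0.1, -0.2, -0.8]
grip_width: 0.0459
```

Request:
apply_moves(
  plan=[0, 0, 0.0005, 0, 0, 0, 0, 0, 0.0008, 0, 0, 0, 0, 0, 0.0008, 0, 0, 0],
)

```text
clock: 25.25
eef_pos: [0.5572, 0.1915, 0.0703]
tool_rot: [0.047, 0.999, 0.0, 0.0]
ft_force: [-2.1, 0.2, 5.6]
grip_width: 0.0462
```

Request:
apply_moves(
  plan=[0, 0, 0.0003, 0, 0, 0, 0, 0, 0.0006, 0, 0, 0, 0, 0, 0.0006, 0, 0, 0],
)

```text
clock: 25.5
eef_pos: [0.5572, 0.1915, 0.0703]
tool_rot: [0.047, 0.999, 0.0, 0.0]
ft_force: [-2.8, -1.0, 8.4]
grip_width: 0.046
```

Contact at TCP z 70.3 mm, as predicted. Relaxing slightly and opening.

Request:
apply_moves(
  plan=[0, 0, -0.001, 0, 0, 0, 0, 0, -0.001, 0, 0, 0],
)

```text
clock: 25.67
eef_pos: [0.5573, 0.1916, 0.0703]
tool_rot: [0.047, 0.999, 0.0, 0.0]
ft_force: [-1.6, 0.1, 3.6]
grip_width: 0.046
```

Request:
apply_moves(
  plan=[0, 0, 0, 0, 0, 0, 0, 0, 0, 0, 0, 0, 0, 0, 0, 0, 0, 0, 0, 0, 0, 0, 0, 0],
  grip=0.068,
)

```text
clock: 26.0
eef_pos: [0.557, 0.1915, 0.0695]
tool_rot: [0.047, 0.999, -0.0, -0.0]
ft_force: [-0.1, 0.1, -0.5]
grip_width: 0.0679
```

Request:
apply_moves(
  plan=[0, 0, -0.005, 0, 0, 0, 0, 0, -0.015, 0, 0, 0, 0, 0, -0.03, 0, 0, 0, 0, 0, -0.06, 0, 0, 0, 0, 0, -0.09, 0, 0, 0, 0.04, 0, -0.1, 0, 0, 0, 0.08, 0, -0.1, 0, 0, 0, 0.12, 0, -0.1, 0, 0, 0, 0.16, 0, -0.1, 0, 0, 0, 0.18, 0, -0.1, 0, 0, 0, 0.18, 0, -0.1, 0, 0, 0],
)

```text
clock: 26.92
eef_pos: [0.3737, 0.2082, 0.1708]
tool_rot: [0.046, 0.999, -0.0, -0.001]
ft_force: [0.2, -0.3, 0.5]
grip_width: 0.0681
```

Run:
```python
from h import *
delta([.5569,.1915,.0704],np.deg2rad(-5.4)+np.pi)
s=optics.camera("side");crop(s,255,240,100,80,8,"pics/s19.png")
t=optics.camera("top");crop(t,205,215,100,110,5,"pics/t19.png")
d=up(t,205,215,90,100);print(rect(d,green(d),.080));g=green(d)
d=up(s,255,240,100,80);print(rect(d,green(d),.080))
```

```text
shift mm [-184.1    0.2  100.1] turn [-0.0002 -0.0016  0.0023] pos [373.7 208.2 170.8] F [ 0.2 -0.3  0.5] w 68.1 t 26.92 j [ 0.51  0.14 -0.28  1.15  0.    0.6 ]
[555.79467773 191.94120789  97.79124451  49.51092148  -5.28585815]
[554.90802002 189.75552368  95.27300262  48.15187454  -5.97122955]
```

View pics/s19.png

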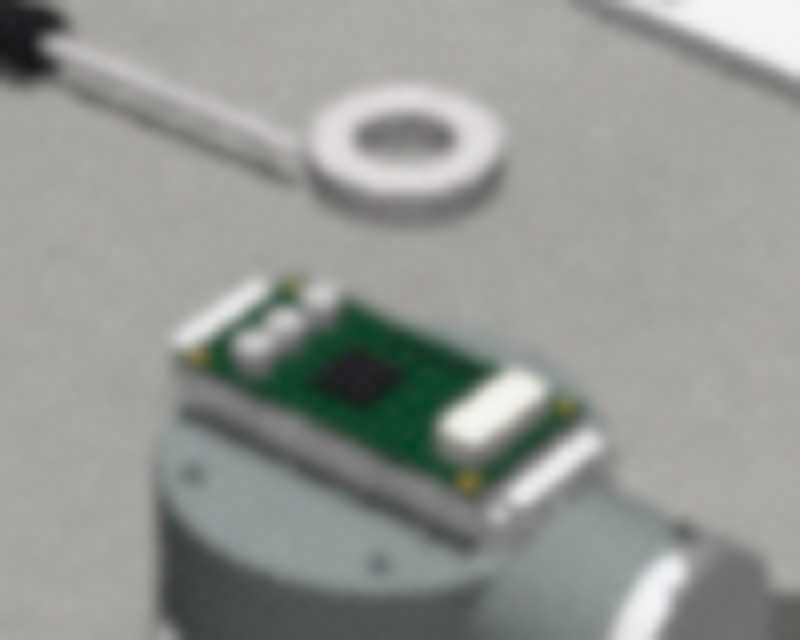

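View pics/t19.png

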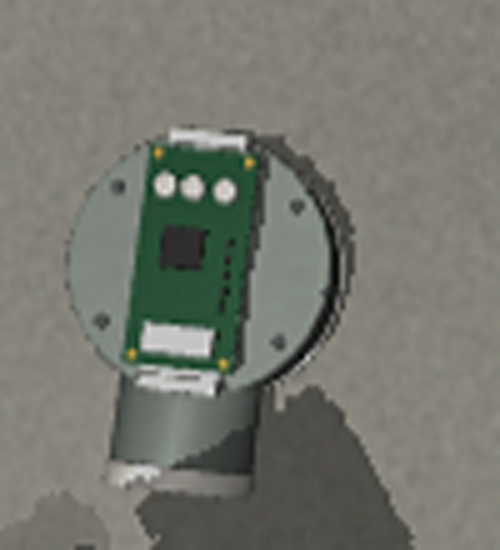

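The board lies flat between the two lips, with even margins in both views. One last check that the bystanders and look-alikes haven't moved, then hand in.

Run:
```python
from h import *
c=optics.camera("top");t=c["pixels"];z=cv2.imread("pics/top0.png")[:,:,::-1]
for n,(x,y,w,h) in dict(bearing=(312,205,36,34),flange=(316,300,32,30),blue=(460,210,54,34),driver=(316,125,20,85),plate=(430,290,30,40)).items():
    print(n,np.abs(t[y:y+h,x:x+w].astype(int)-z[y:y+h,x:x+w]).mean().round(2))
cv2.imwrite("pics/final.png",t[:,:,::-1])
d=up(c,205,215,90,100);print(rect(d,green(d),.080))
print(sensors.get_obs()["ft_force"],sensors.get_obs()["clock"]);bot.job_done()
```

```text
bearing 6.33
flange 6.76
blue 5.15
driver 4.78
plate 6.6
[555.79986572 191.99528503  97.90670013  49.61965942  -5.28582764]
[ 0.99736366 -0.38251523  0.81161605] 27.0667
the job is handed in; nothing more can be done
```

View pics/final.png

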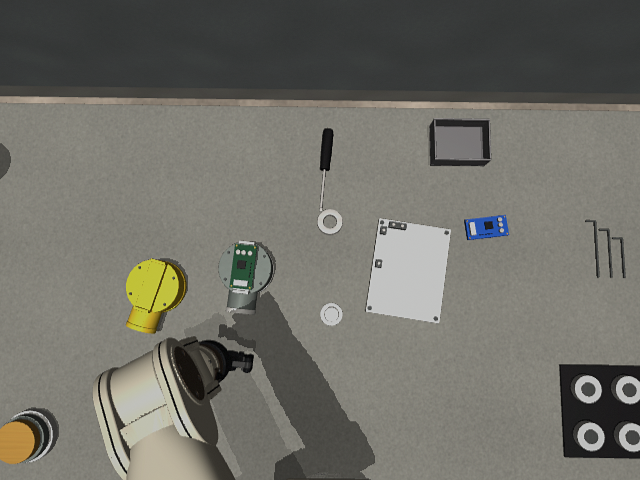

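The board is lying flat on the grey joint's saddle, and the job was handed in at 27 s of the 72 s allowed.

**What I did:** I gripped the board by its long edges and slid it along the plate into the corner until it stalled on the stops. After letting go, I pushed gently on its two free edges with shut fingers. Then I gripped it in the gap between the long stops, lifted it straight up and set it on the saddle. It touched down at the predicted height, and I opened the fingers and moved clear.

**Flush in the corner:** The board's yaw measured -8.3°, the same as the plate's. Its centre was within about 0.5 mm of the predicted place, and both pushes stalled against the stops.

**On the saddle:** The top view put the board at (555.8, 192.0) mm, yaw -5.3°. I had measured the saddle at about (555.3, 191.8) mm, yaw -5.1 to -5.5°. Both views show it between the lips.

**Other things:** In the last top view the bearing, flange, screwdriver and blue board appear at the same pixels as at the start. The small image difference there was the same as on the fixed plate.

**What disagreed:**
- The side camera reads y at the saddle about 2–3 mm lower than the top camera. Judged within the side view alone, the board sits about 1 mm off centre across the saddle.
- While sliding in x the board stuck for a moment at about 15 N. I eased the downward and sideways pressure and it slid on.
- When I let go in the corner the tool sprang about 7 mm, which is why I added the two pushes.

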